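Restock the first-aid case and hold its lid at the balance point

ROBOT

A 7-joint arm with a two-finger parallel gripper is mounted at the origin on a cart in front of the work surface, level with it; the furniture and walls round the work are solid. World frame = base frame: x ahead of the robot, y to its left, z up, the work surface at z = 0. Lengths are in m, angles in rad, forces in N, time in s.
With the tool pointing down it reaches from about 0.35 to 0.9 m from the base axis. Payload 19.9 kg.
Tool frame: the origin (TCP) lies midway between the tips of the shut fingers; the grasp point (between the pads) lies 19 mm behind it; y points along the fingers, x is the direction in which the jaws open and shut, and the axes are right-handed (so a half turn about y gives the same grasp; the last joint's range is limited). The gripper opens to 85 mm and grips with 20 to 120 N. Pads are 22 mm wide; open, the fingers measure 114 mm over their backs; the gripper's body (76 mm by 85 mm) begins 54 mm behind the grasp point. The pads swing forward as they close: fully open they stand 13 mm farther back than shut.
Start: joints at [1.113, 0.417, -0.01, 1.614, 0.005, 1.111, -0.053], TCP at [0.253, -0.571, 0.231] pointing down, gripper open.
Joint ranges: [-2.81, 2.81], [-0.39, 2.02], [-1.27, 1.25], [0.06, 2.57], [-1.19, 4.33], [0.19, 2], [-2.82, 2.82]. Speed limits (rad/s): [1.89, 1.89, 2.39, 2.39, 3.01, 3.01, 3.01].

INTERFACE

Orientations are given as a unit quaternion [x, y, z, w].
In Python, from cell import observe, grab_frame, camera_model, r, spotter gives the robot as it stands. The module is installed in compiled form; this text tells all that it offers.
- The arm moves only by the shell command python3 -m creep 'ROWS' [FORCE]. ROWS is text: rows parted by semicolons, each of 7 numbers parted by spaces: the turn, a rotation vector about the tool's x, y, z in rad, then the shift along the tool's x, y, z in m, then the finger opening in m, from 0 to 0.0854. A call has 1 to 12 rows; each row shifts and turns the commanded pose from where the row before left it, along the tool's axes as they then stand; what a row does not reach is not made up. A row lasts 1/8 s, in which the tool goes at most 62.5 mm and 10.7 degrees, less where a joint would pass 70% of its speed; a pose out of reach is approached as far as the arm can. A call with a gripper value outside its range is refused whole. The fingers move at their own pace and stop on an object; FORCE is the grip in N (left out, the last holds). Time passes only in rows, so rows that do not move let the fingers close. It gives the time, the measured TCP pose, the force and the opening at its end, in the units of the state.
- observe(): the state, without advancing time (a new reading comes with each control period).
- grab_frame(name): name is "scene" or "top" or "wrist"; returns (picture, depth): 480x640x3 uint8, red, green, blue; 480x640 float32, m along the optical axis (not along the pixel's ray), 0 where there is no reading.
- camera_model(name): a dict with "intrinsics" (3x3 intrinsics, pixels), "position" and "attitude" of the camera in the world. Camera axes: x right, y down, z forward; pixel columns grow to the right and rows downward; lengths in m; the calibration is good to about 2 mm. A picture is of the moment at which its call begins: read the wrist's pose just before it. camera_model takes no time and is no camera call; for the wrist camera it gives the pose at the moment of the call.
- r.finish_job(): hands the job in, once; it reports no verdict.
Trained networks look in the newest picture that a camera, given by its name, has taken for a name from the list of things; names that differ only in an ending like _2 or _b are one class to them, and where a whole thing is asked for, a point or a joint stands for the part that bears it (a point fixed in the world has none). Each returns a list of dicts, best first, with "p" (0 to 1); they miss things now and then, are a little off and sometimes report something else, mostly with a low value. They report only what shows in the picture. A call takes as long as a camera call.
- spotter.look_for(name, camera): "extent" ([left, top, width, height] in pixels, round what is visible of it).
- spotter.masks_of(name, camera): "pixels" (480x640 bool, what is visible of it) and "extent" ([left, top, width, height] in pixels, round what is visible of it).
- spotter.tip_of(name, camera): "pixel" ([column, row] in pixels: a listed point, or the origin of a listed thing).
The state is a dict: "time": time; "joint_pos": joint angles; "qd": joint speeds; "joint_efforts": joint torques, N m; "position": TCP position; "tool_rot": TCP orientation; "force": force on the tool from outside, world axes, zero at the start; "torque": the same for the moment, N m; "finger_gap": opening from 0.0 (shut) to 1.0 (fully open).
Only numpy, scipy, OpenCV 4.12 (cv2) and the standard library are available. Lean on these libraries where they do the work, as an engineer would, in place of code of your own. Each camera call takes 0.05 s, during which the arm holds its last target.

TASK

Restock the first-aid case: tip the three gauze rolls out of the kidney dish into the open case and set the empty dish back down on the bench, upright and clear of the case. Then take the lid, which lies right back on its hinge, bring it forward to its balance point, where it would fall neither shut nor open, and finish still gripping it there, so that I can hook its loose stay back on. Do not let the lid fall shut, and leave the other things on the bench where they are.

Things in the scene. Friction and masses are not known exactly. Their poses are not given: they have to be found in the camera images.
- case: Silver aluminium first-aid case, blue inside, open and empty, firm on the bench. Origin: middle of its underside. x: from its front (latch) to its hinge side, y along the hinge, z up. Inside 154 (x -73..81) by 206 (y) mm, floor 6 high, walls 3 mm, rim 108 high. The hinge line runs along y through x 87, z 108 mm; the front faces roughly to the robot's left
- case_lid (a joint): Angle of the lid, rad: 0 shut, grows as it opens, 1.95 right back on its stop, where it starts. Nearly frictionless hinge, no spring. The lid is a stiff tray: 163 mm from hinge line to free end, 212 wide; its rim lies in a plane with the hinge line, its flat top 46 mm from that plane. 0.35 kg. It balances at 1.175 (67 deg): opened further it falls back, less it falls shut
- dish: White steel kidney dish, 108x217x35 mm, open on top, 0.16 kg. Origin: middle of its underside. y: its long axis; +x: the straight long side (its wall stands 42 to 54 mm from the origin, leaning out 20 deg, 4 mm thick, rim 34 high); -x: the bowed long side, rim at 54 mm. The bow faces roughly to the case; floor 4 mm thick
- roll_a_mid (a point): middle of a white gauze roll, 45 mm across, 55 long, 30 g, standing in the dish at its +y end
- roll_b_mid (a point): middle of a white gauze roll, 49 mm across, 63 long, 30 g, standing in the dish by the middle of the bowed side, so 25 mm stay free along the straight wall
- roll_c_mid (a point): middle of a white gauze roll, 47 mm across, 59 long, 30 g, standing in the dish at its -y end
- ointment_pot: low round pot, 69 across, 41 high, at the back; leave alone
- plaster_tape: reel of sticking plaster, 66 across, 25 high, lying flat at the back; leave alone
- rubber_stamp: wooden rubber stamp, 27x54x75 mm, on the right; leave alone

How it is judged:
By the outcome, as a careful person would: the job done as asked, in the order asked, and still so for the second after the job is handed in, while the arm keeps its last pose, push and grip.
It also fails if it takes over 67 s, if anything falls off the work surface, if the arm or the gripper's body presses on something with over 40 N, if the wrist force passes 120 N, or if a joint passes its speed limit or range.

## Working session

There is one attempt and no reset: what is moved stays moved. The work goes in short steps, Python scripts to look and compute and a shell command to move; the robot and the scene stay as the last step left them, time stands still between calls to the robot, and variables do not carry over. Pictures are saved under pics/ and viewed, and the job is handed in when it is done.

```bash
mkdir -p pics; ls; cat > h.py <<'E'
import numpy as np, cv2
from scipy.spatial.transform import Rotation as R
from cell import observe, grab_frame, camera_model, r, spotter
def cam(n):
    m=camera_model(n); K=np.array(m["intrinsics"]); p=np.array(m["position"]); a=np.array(m["attitude"])
    Rm=R.from_quat(a).as_matrix() if a.size==4 else a
    return K,p,Rm
def cloud(n,d,c=None):
    K,p,Rm=c or cam(n)
    v,u=np.mgrid[0:480,0:640]
    X=np.stack([(u-K[0,2])/K[0,0]*d,(v-K[1,2])/K[1,1]*d,d],-1)
    return X@Rm.T+p
def save(f,im): cv2.imwrite("pics/"+f,im[:,:,::-1])
E
python3 - <<'E'
from h import *
s=observe(); print(s)
for n in ["scene","top"]:
    c=cam(n); print(n,c, camera_model(n)["attitude"])
    im,d=grab_frame(n); save(n+"0.png",im); np.savez("/tmp/"+n+"0.npz",im=im,d=d)
    for t in ["case","dish","case_lid"]:
        x=spotter.look_for(t,n); print(t,[(q["p"],q["extent"]) for q in x[:2]])
print(observe()["time"])
E
```

```text
pics
{'time': 0.0, 'joint_pos': array([ 1.11249107,  0.41801463, -0.01030076,  1.61417953,  0.00472348,
        1.11068489, -0.05299729]), 'qd': array([ 9.98434315e-04, -1.34838521e-03, -5.53125860e-05,  1.64247461e-03,
       -6.22885071e-04, -4.53149638e-05, -4.55701934e-04]), 'joint_efforts': array([-3.81428790e-04, -8.64458084e+01,  6.78353906e-01, -4.34901452e+01,
        1.90961163e-02,  7.39146257e-03,  4.46762942e-05]), 'position': array([ 0.25286765, -0.5711804 ,  0.23063266]), 'tool_rot': array([-0.59242504,  0.38612177, -0.38533189,  0.59284221]), 'force': array([ 0.13950939, -0.59572956,  1.23394274]), 'torque': array([ 0.03523337,  0.0004162 , -0.0204587 ]), 'finger_gap': 0.9961497743454438}
scene (array([[534.47591022,   0.        , 324.84233394],
       [  0.        , 534.47591022, 239.43620178],
       [  0.        ,   0.        ,   1.        ]]), array([ 0.77883285, -1.04207079,  1.23273491]), array([[ 0.97733223,  0.17189106, -0.12359276],
       [ 0.21113529, -0.74831199,  0.62884899],
       [ 0.01560758, -0.64068918, -0.7676417 ]])) [ 0.93451671  0.10246643 -0.02888797 -0.33962426]
case [(0.68, [207.0, 196.3, 126.4, 86.6])]
dish [(0.81, [285.5, 160.3, 67.1, 34.0]), (0.64, [308.2, 166.1, 17.5, 23.6])]
case_lid [(0.9, [206.7, 209.1, 94.8, 71.1])]
top (array([[472.71282068,   0.        , 315.44812017],
       [  0.        , 472.71282068, 240.20155569],
       [  0.        ,   0.        ,   1.        ]]), array([ 0.54038789, -0.0980436 ,  1.15639242]), array([[-8.91734534e-03, -9.98437512e-01,  5.51635372e-02],
       [-9.99959957e-01,  8.94525246e-03,  2.58999788e-04],
       [-7.52046871e-04, -5.51590187e-02, -9.98477299e-01]])) [-0.70367157  0.70998942 -0.01933128  0.01968888]
case [(0.62, [264.3, 235.7, 161.3, 140.7]), (0.52, [241.7, 159.7, 30.1, 27.3])]
dish []
case_lid [(0.85, [341.8, 258.1, 81.7, 120.3])]
0.4
```

View pics/scene0.png

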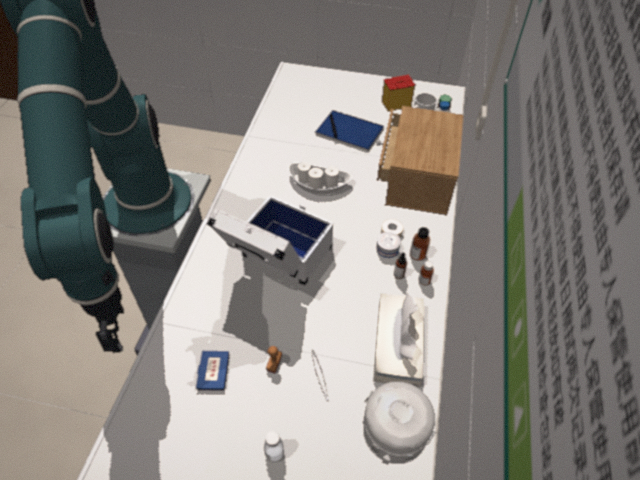

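View pics/top0.png

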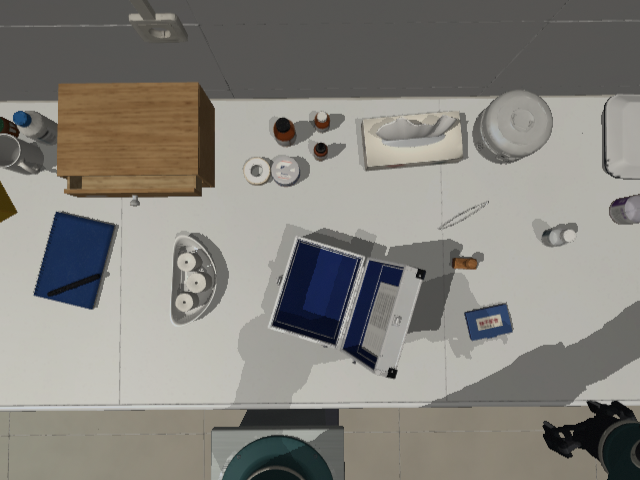

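Both pictures show the arm parked on the right. In the top view the dish is at about (193,280) with its bow to the right, the case at (320,290), the lid at (385,320) and the stamp at (465,263). Next I'll measure the poses.

```bash
python3 - <<'E'
from h import *
z=np.load("/tmp/top0.npz"); im,d=z["im"],z["d"]; P=cloud("top",d)
def at(u,v,w=1): 
    q=P[v-w:v+w+1,u-w:u+w+1].reshape(-1,3); return np.round(np.median(q,0),3)
for n,u,v in [("table",240,330),("case floor",320,275),("rollc?",187,262),("b",196,281),("a",184,301)]: print(n,at(u,v))
Z=P[...,2]
# case rim: points with z 0.098..0.118 in region
reg=np.zeros(Z.shape,bool); reg[225:390,255:440]=1
def show(m,name):
    q=P[m&reg]; print(name,len(q)); return q
q=show((Z>.1)&(Z<.115),"rim"); h=cv2.minAreaRect(q[:,:2].astype(np.float32)); print(h)
reg2=reg.copy(); reg2[:,365:]=0
q=P[reg2&(Z>.1)&(Z<.115)]; h=cv2.minAreaRect(q[:,:2].astype(np.float32)); print(h,cv2.boxPoints(h))
# dish
reg[:]=0; reg[220:340,155:230]=1
q=P[reg&(Z>.024)&(Z<.042)]; h=cv2.minAreaRect(q[:,:2].astype(np.float32)); print("dishrim",h,cv2.boxPoints(h))
# rolls top
m=(reg&(Z>.05)).astype(np.uint8); n,l,st,c=cv2.connectedComponentsWithStats(m)
for i in range(1,n):
    if st[i,4]>20: q=P[l==i]; print("roll",st[i],q.mean(0).round(4),q[:,2].max())
big=cv2.resize(im[210:400,150:450],None,fx=2.6,fy=2.6,interpolation=cv2.INTER_CUBIC); save("crop.png",big)
# Lid high points
reg[:]=0; reg[240:390,335:440]=1
q=P[reg&(Z>.2)]; print(len(q),q.max(0)); 
i=np.argsort(-q[:,2])[:200]; t=q[i]; print(t[np.argmin(t[:,0])],t[np.argmax(t[:,0])])
E
```

```text
table [ 0.388  0.087 -0.002]
case floor [ 0.519 -0.108  0.004]
rollc? [0.553 0.204 0.055]
b [0.509 0.18  0.064]
a [0.463 0.21  0.055]
rim 3046
((0.4763275682926178, -0.11627766489982605), (0.22422438859939575, 0.2173677384853363), 72.48040008544922)
((0.4763275682926178, -0.11627766489982605), (0.22422438859939575, 0.2173677384853363), 72.48040008544922) [[ 0.33893573 -0.1904721 ]
 [ 0.54622066 -0.25590676]
 [ 0.6137194  -0.04208323]
 [ 0.40643448  0.02335143]]
dishrim ((0.5090372562408447, 0.1918656826019287), (0.10866285115480423, 0.2154373824596405), 87.76342010498047) [[0.3992803  0.14177945]
 [0.6145536  0.13337183]
 [0.6187942  0.24195191]
 [0.40352094 0.25035954]]
roll [177 253  21  19 309] [0.5531 0.1997 0.0649] 1.1563924156568348
roll [186 272  22  21 342] [0.5059 0.1751 0.0712] 1.1563924156568348
roll [175 294  20  18 267] [0.4607 0.2054 0.0618] 1.1563924156568348
2651 [ 0.54773264 -0.0980436   1.15639242]
[ 0.34004128 -0.20704414  0.25921565] [ 0.54038789 -0.0980436   1.15639242]
```

View pics/crop.png

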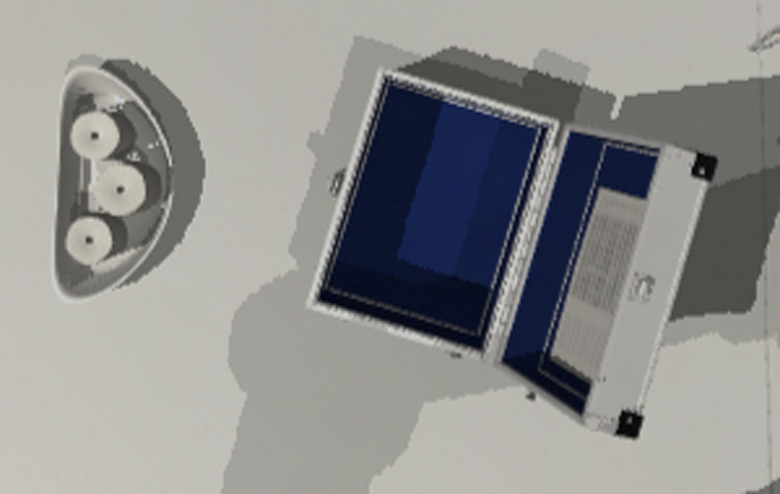

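```bash
cat >> h.py <<'E'
import json,os
XD=np.array([.039,.999,0]); XD/=np.linalg.norm(XD); ZW=np.array([0,0,1.])
CX=np.array([-.301,-.9536,0]); CX/=np.linalg.norm(CX); CY=np.cross(ZW,CX); C0=np.array([.487,-.082,0])
def pose():
    s=observe(); 
    with open("/tmp/log.jsonl","a") as f: f.write(json.dumps([list(map(float,s["joint_pos"])),list(map(float,s["position"])),list(map(float,s["tool_rot"]))])+"\n")
    return s,np.array(s["position"]),R.from_quat(s["tool_rot"])
def plan(pt,Rt,n=None):
    """single-row increments to reach pt,Rt from now; constant world translation per row, axes before turn"""
    s,p,Rc=pose(); rv=(Rc.inv()*Rt).as_rotvec(); dp=pt-p
    m=max(1,int(np.ceil(max(np.linalg.norm(rv)/np.radians(10.5),np.linalg.norm(dp)/.06)))); n=n or m
    print("t",s["time"],"rows",n,"rv/row",(rv/n).round(4),"|rv|",np.linalg.norm(rv).round(3),"dp world",dp.round(4),"F",s["force"].round(1))
    print(" translation-only total in tool axes now:",Rc.inv().apply(dp).round(4)," in target axes:",Rt.inv().apply(dp).round(4))
    dR=R.from_rotvec(rv/n); Rk=Rc
    out=[]
    for k in range(n):
        t=Rk.inv().apply(dp/n); out.append(" ".join("%.3f"%v for v in list(rv/n)+list(t))); Rk=Rk*dR
    print(";".join(o+" G" for o in out))
def mk(y,x):
    y=y/np.linalg.norm(y); x=x-y*(x@y); x/=np.linalg.norm(x); return R.from_matrix(np.stack([x,y,np.cross(x,y)],1))
E
python3 - <<'E'
from h import *
s,p,Rc=pose(); print(Rc.as_matrix().round(3))
E
python3 -m creep '0 0 0 0 -0.05 0 0.0854;0 0 0 0 -0.05 0 0.0854;0 0 0 0 -0.05 0 0.0854;0 0 0 0 -0.05 0 0.0854'
python3 - <<'E'
from h import *
s,p,Rc=pose(); print(p,s["joint_pos"].round(3))
y=-(ZW*np.cos(.349)+XD*np.sin(.349))
for sg in (1,-1):
    print((Rc.inv()*mk(y,sg*XD)).as_rotvec())
E
```

```text
[[ 0.405 -0.     0.914]
 [-0.914  0.     0.405]
 [-0.    -1.    -0.   ]]
time: 0.9
position: [0.2529, -0.5712, 0.4331]
tool_rot: [0.593, -0.386, 0.386, -0.593]
force: [0.2, 0.2, 0.8]
finger_gap: 1.006
[ 0.25289135 -0.57122119  0.4330756 ] [ 1.107e+00  3.140e-01 -3.000e-03  1.311e+00  1.000e-03  1.516e+00
 -5.000e-02]
[-0.46693738 -2.64983106  0.10830334]
[-0.07950161  0.45112837 -0.34276203]
```

```bash
python3 -m creep '-0.02 0.113 -0.086 0 0 0 0.085;-0.02 0.113 -0.086 0 0 0 0.085;-0.02 0.113 -0.086 0 0 0 0.085;-0.02 0.113 -0.086 0 0 0 0.085' | head -3
python3 - <<'E'
from h import *
y=-(ZW*np.cos(.349)+XD*np.sin(.349)); Rt=mk(y,-XD)
D0=np.array([.509,.192,0]); G=D0+.051*XD+.032*ZW; T=G+.019*y; print(T)
pre=T-.14*y; print(pre)
pre[2]=max(pre[2],.15)
s,p,Rc=pose(); print(s["joint_pos"].round(3))
mid=pre.copy(); mid[2]=p[2]; plan(mid,Rt)
E
```

```text
time: 1.4
position: [0.2528, -0.5714, 0.4316]
tool_rot: [0.571, -0.417, 0.589, -0.392]
[0.51073602 0.23646892 0.01414541]
[0.51260356 0.28430664 0.14570553]
[ 0.972  0.13   0.041  1.583  0.21   1.142 -0.663]
t 1.4 rows 15 rv/row [ 0.     -0.0003  0.0003] |rv| 0.006 dp world [0.2598 0.8557 0.    ] F [ 0.4 -0.7  0.2]
 translation-only total in tool axes now: [-0.8129 -0.2994  0.2223]  in target axes: [-0.8131 -0.2959  0.2262]
0.000 -0.000 0.000 -0.054 -0.020 0.015 G;0.000 -0.000 0.000 -0.054 -0.020 0.015 G;0.000 -0.000 0.000 -0.054 -0.020 0.015 G;0.000 -0.000 0.000 -0.054 -0.020 0.015 G;0.000 -0.000 0.000 -0.054 -0.020 0.015 G;0.000 -0.000 0.000 -0.054 -0.020 0.015 G;0.000 -0.000 0.000 -0.054 -0.020 0.015 G;0.000 -0.000 0.000 -0.054 -0.020 0.015 G;0.000 -0.000 0.000 -0.054 -0.020 0.015 G;0.000 -0.000 0.000 -0.054 -0.020 0.015 G;0.000 -0.000 0.000 -0.054 -0.020 0.015 G;0.000 -0.000 0.000 -0.054 -0.020 0.015 G;0.000 -0.000 0.000 -0.054 -0.020 0.015 G;0.000 -0.000 0.000 -0.054 -0.020 0.015 G;0.000 -0.000 0.000 -0.054 -0.020 0.015 G
```

```bash
L='python3 -c "from h import *;s,p,q=pose();print(p.round(3),s[\"joint_pos\"].round(3))"'
python3 -m creep '0 0 0 -0.054 -0.02 0.015 0.085;0 0 0 -0.054 -0.02 0.015 0.085;0 0 0 -0.054 -0.02 0.015 0.085;0 0 0 -0.054 -0.02 0.015 0.085;0 0 0 -0.054 -0.02 0.015 0.085' >/dev/null; eval $L
python3 -m creep '0 0 0 -0.054 -0.02 0.015 0.085;0 0 0 -0.054 -0.02 0.015 0.085;0 0 0 -0.054 -0.02 0.015 0.085;0 0 0 -0.054 -0.02 0.015 0.085;0 0 0 -0.054 -0.02 0.015 0.085' >/dev/null; eval $L
python3 -m creep '0 0 0 -0.054 -0.02 0.015 0.02;0 0 0 -0.054 -0.02 0.015 0.02;0 0 0 -0.054 -0.02 0.015 0.02;0 0 0 -0.054 -0.02 0.015 0.02;0 0 0 -0.054 -0.02 0.015 0.02' ; eval $L
python3 - <<'E'
from h import *
y=-(ZW*np.cos(.349)+XD*np.sin(.349)); Rt=mk(y,-XD)
D0=np.array([.509,.192,0]); G=D0+.051*XD+.032*ZW; T=G+.019*y
plan(T-.12*y,Rt)
c=cam("wrist");im,d=grab_frame("wrist"); save("w1.png",im); np.savez("/tmp/w1.npz",im=im,d=d); print(c[1],c[2].round(2))
print(cam("wrist")[0])
E
```

```text
[ 0.34  -0.285  0.433] [ 0.699 -0.154 -0.256  1.856  0.293  1.304 -1.227]
[ 0.426 -0.     0.434] [ 0.434 -0.035 -0.714  1.741  0.31   1.541 -1.917]
time: 3.28
position: [0.513, 0.2841, 0.435]
tool_rot: [0.571, -0.417, 0.588, -0.393]
force: [1.1, -0.8, 1.8]
finger_gap: 0.231
[0.513 0.284 0.435] [-0.122  0.487 -0.895  1.257  0.569  1.858 -2.543]
t 3.275 rows 6 rv/row [ 0.0002 -0.0003  0.0002] |rv| 0.003 dp world [-0.0006 -0.0067 -0.3081] F [ 1.1 -0.8  1.8]
 translation-only total in tool axes now: [-0.0995  0.2916 -0.0003]  in target axes: [-0.0991  0.2918 -0.0004]
0.000 -0.000 0.000 -0.017 0.049 -0.000 G;0.000 -0.000 0.000 -0.017 0.049 -0.000 G;0.000 -0.000 0.000 -0.017 0.049 -0.000 G;0.000 -0.000 0.000 -0.017 0.049 -0.000 G;0.000 -0.000 0.000 -0.017 0.049 -0.000 G;0.000 -0.000 0.000 -0.017 0.049 -0.000 G
[0.58500909 0.33005268 0.56918442] [[-0.04 -0.96 -0.29]
 [-0.94  0.13 -0.32]
 [ 0.34  0.26 -0.9 ]]
[[402.9680863    0.         321.80600077]
 [  0.         402.9680863  241.0009517 ]
 [  0.           0.           1.        ]]
```

View pics/w1.png

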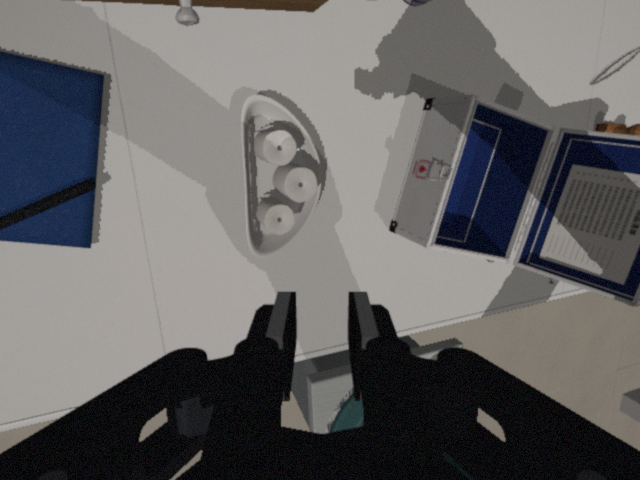

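```bash
cat > fit.py <<'E'
from h import *
import itertools
from scipy.optimize import least_squares
L=[json.loads(l) for l in open("/tmp/log.jsonl")]
J=np.array([l[0] for l in L]);P=np.array([l[1] for l in L]);Q=R.from_quat([l[2] for l in L])
ax="zyzyzyz"
def fkR(j,sg,off=None):
    Rs=[];A=R.identity(len(j))
    for k in range(7):
        A=A*R.from_euler(ax[k],sg[k]*j[:,k]); Rs.append(A)
    return Rs
def solve_signs():
    best=[]
    for sg in itertools.product([1,-1],repeat=7):
        A=fkR(J,sg)[-1]
        # Q = B*A*C ; B ~ identity guess z-rot small -> assume B=I ; C=const
        C=(A.inv()*Q); M=C.mean(); e=(M.inv()*C).magnitude().max(); best.append((e,sg,M))
    best.sort(key=lambda t:t[0]); return best
if __name__=="__main__":
    print(len(J)); b=solve_signs()
    for e,sg,M in b[:4]: print(e,sg,M.as_matrix().round(2).tolist())
    sg=b[0][1]; Rs=fkR(J,sg)
    # position linear: p = t0 + sum R_k t_k  (k=1..7)
    A=[np.tile(np.eye(3),(len(J),1,1))]+[r_.as_matrix() for r_ in Rs]
    M=np.concatenate(A,2).reshape(-1,24); 
    # ridge
    lam=1e-4; x=np.linalg.solve(M.T@M+lam*np.eye(24),M.T@P.ravel()); print(x.reshape(-1,3).round(3)); print("res",np.abs(M@x-P.ravel()).max())
E
python3 fit.py
python3 - <<'E'
from h import *
z=np.load("/tmp/w1.npz");d=z["d"];K,p,Rm=cam("wrist");P=cloud("wrist",d)
Z=P[...,2]; m=np.zeros(Z.shape,bool); m[85:262,235:335]=1; m&=(Z<.2)&(d>.05)
t=P[100:105,200:205].reshape(-1,3).mean(0);print("table",t)
q=P[m&(Z>.026)&(Z<.04)]; h=cv2.minAreaRect(q[:,:2].astype(np.float32)); print(h,cv2.boxPoints(h))
for x in (.47,.49,.51,.53,.55):
    k=P[m&(abs(P[...,0]-x)<.004)&(P[...,1]>.2)]; i=np.argsort(k[:,1]); k=k[i]
    b=[(yy, k[(k[:,1]>=yy)&(k[:,1]<yy+.004),2].max().round(3)) for yy in np.arange(.215,.262,.004) if ((k[:,1]>=yy)&(k[:,1]<yy+.004)).any()]
    print(x,[(round(float(a),3),float(c)) for a,c in b])
E
```

```text
8
8.957544977152523e-16 (-1, 1, -1, 1, -1, 1, -1) [[-1.0, -0.0, 0.0], [0.0, -0.0, 1.0], [-0.0, 1.0, 0.0]]
0.4855438814154062 (-1, 1, -1, 1, -1, -1, 1) [[0.91, 0.42, -0.03], [-0.03, 0.12, 0.99], [0.42, -0.9, 0.12]]
0.5074255402486698 (-1, 1, -1, -1, 1, -1, -1) [[-0.93, -0.36, -0.03], [-0.07, 0.09, 0.99], [-0.36, 0.93, -0.1]]
0.533128564473991 (-1, -1, -1, -1, -1, -1, -1) [[-0.86, -0.51, 0.0], [-0.0, 0.0, 1.0], [-0.51, 0.86, -0.0]]
[[-0.104 -0.02   0.078]
 [ 0.001 -0.007  0.078]
 [ 0.001 -0.007  0.25 ]
 [-0.001 -0.007  0.25 ]
 [-0.004 -0.007  0.235]
 [ 0.003 -0.001  0.235]
 [-0.    -0.001  0.087]
 [-0.023  0.102  0.087]]
res 0.00012074359922575884
table [ 0.60779811  0.29358586 -0.00282616]
((0.5042609572410583, 0.2011014223098755), (0.10832598805427551, 0.21685336530208588), 88.05854034423828) [[0.39406157 0.15064284]
 [0.6107905  0.14329621]
 [0.61446035 0.25156   ]
 [0.39773142 0.25890663]]
0.47 [(0.215, 0.059), (0.219, 0.059), (0.223, 0.058), (0.227, 0.059), (0.231, 0.058), (0.235, 0.0), (0.239, 0.001), (0.243, 0.012), (0.247, 0.027), (0.251, 0.033), (0.255, 0.035), (0.259, -0.0)]
0.49 [(0.215, 0.001), (0.219, 0.001), (0.223, 0.0), (0.227, 0.001), (0.231, 0.002), (0.235, 0.0), (0.239, 0.002), (0.243, 0.015), (0.247, 0.029), (0.251, 0.035), (0.255, -0.0), (0.259, -0.0)]
0.51 [(0.215, -0.0), (0.219, -0.001), (0.223, -0.0), (0.227, 0.0), (0.231, 0.001), (0.235, 0.0), (0.239, 0.002), (0.243, 0.007), (0.247, 0.031), (0.251, 0.034), (0.255, -0.001), (0.259, -0.001)]
0.53 [(0.215, 0.062), (0.219, 0.062), (0.223, 0.063), (0.227, 0.021), (0.231, 0.001), (0.235, 0.001), (0.239, 0.001), (0.243, 0.011), (0.247, 0.033), (0.251, 0.034), (0.255, -0.001)]
0.55 [(0.215, 0.062), (0.219, 0.062), (0.223, 0.063), (0.227, 0.062), (0.231, 0.062), (0.235, 0.0), (0.239, 0.005), (0.243, 0.016), (0.247, 0.032), (0.251, 0.033), (0.255, -0.001)]
```

```bash
python3 - <<'E'
from h import *
for n,f in [("scene","/tmp/scene0.npz"),("top","/tmp/top0.npz"),("wrist","/tmp/w1.npz")]:
    z=np.load(f); P=cloud(n,z["d"]); Z=P[...,2]; ok=z["d"]>.05
    m=ok&(abs(P[...,0]-.507)<.16)&(abs(P[...,1]-.2)<.09)
    q=P[m&(Z>.026)&(Z<.04)]; h=cv2.minAreaRect(q[:,:2].astype(np.float32)); print(n,"dish",h)
    t=P[m&(Z<.01)&(P[...,1]<.15)][:,2]; print(" table",np.median(t))
    for nm,x,y in [("a",.4625,.208),("b",.507,.18),("c",.552,.208)]:
        k=P[ok&(np.hypot(P[...,0]-x,P[...,1]-y)<.035)&(Z>.053)&(Z<.075)]; 
        if len(k)>10: (cx,cy),rad=cv2.minEnclosingCircle(k[:,:2].astype(np.float32)); print("  ",nm,round(cx,4),round(cy,4),"rad",round(rad,4),k[:,2].max().round(3))
    # case front edge at rim
    m=ok&(Z>.1)&(Z<.114)&(P[...,1]>-.15)&(P[...,1]<.06)&(P[...,0]>.35)&(P[...,0]<.65)
    q=P[m]; 
    if len(q): 
        s=(q-C0)@CX; u=(q-C0)@CY
        print("  case front x",[np.percentile(s[(abs(u-v)<.01)],2).round(4) for v in (-.08,0,.08) if (abs(u-v)<.01).sum()>5],"y",np.percentile(u,[1,99]).round(3))
E
```

```text
scene dish ((0.5058106184005737, 0.19226334989070892), (0.11231886595487595, 0.21495231986045837), 89.44532012939453)
 table -0.000363398035078788
   a 0.4656 0.2056 rad 0.031 0.072
   b 0.5094 0.1791 rad 0.0329 0.074
   c 0.5491 0.1984 rad 0.0244 0.071
  case front x [np.float64(-0.0626), np.float64(-0.0735), np.float64(-0.0638)] y [-0.108  0.106]
top dish ((0.5090372562408447, 0.1918656826019287), (0.10866285115480423, 0.2154373824596405), 87.76342010498047)
 table -0.0010833679311993416
   a 0.4675 0.2038 rad 0.0284 0.071
   b 0.5078 0.1872 rad 0.034 0.071
   c 0.5477 0.2051 rad 0.0291 0.069
  case front x [np.float64(-0.0635), np.float64(-0.0761), np.float64(-0.064)] y [-0.105  0.108]
wrist dish ((0.5042609572410583, 0.2011014223098755), (0.10832598805427551, 0.21685336530208588), 88.05854034423828)
 table -0.0025914582550085052
   a 0.4648 0.2077 rad 0.0333 0.068
   b 0.5088 0.1889 rad 0.0308 0.068
   c 0.5466 0.2093 rad 0.0318 0.066
  case front x [np.float64(-0.072), np.float64(-0.0845), np.float64(-0.0732)] y [-0.109  0.103]
```

```bash
python3 - <<'E'
from h import *
s,p,q=pose(); print(p,np.abs(s["qd"]).max())
P0=None
c=cam("wrist"); im,d=grab_frame("wrist"); P=cloud("wrist",d,c); Z=P[...,2]; print(observe()["position"])
m=(d>.05)&(abs(P[...,0]-.507)<.16)&(abs(P[...,1]-.2)<.09)
q=P[m&(Z>.026)&(Z<.04)]; h=cv2.minAreaRect(q[:,:2].astype(np.float32)); print("dish",h)
np.savez("/tmp/w2.npz",im=im,d=d)
E
cat > fit2.py <<'E'
from fit import *
sg=(-1,1,-1,1,-1,1,-1); C=R.from_matrix([[-1,0,0],[0,0,1],[0,1,0]])
def fk(j,x):
    Rs=fkR(np.atleast_2d(j),sg); n=len(np.atleast_2d(j))
    v=lambda k,a:Rs[k].apply(np.tile(a,(n,1)))
    p=np.array([0,0,x[0]])+v(0,[0,x[1],0])+v(2,[x[6],x[2],x[3]])+v(4,[x[7],x[4],x[5]])+v(6,[0,0,x[8]])
    return p,Rs[6]*C
f=lambda x:np.concatenate([(fk(J,x)[0]-P).ravel(),1e-3*(x-x0)])
x0=np.array([.15,0,0,.5,0,.47,0,0,.3])
sol=least_squares(f,x0); X=sol.x
if __name__=="__main__": print(X.round(4),"res",np.abs(fk(J,X)[0]-P).max())
E
python3 fit2.py
```

```text
[0.51238008 0.29067188 0.4322206 ] 0.13547741939053165
[0.51181224 0.2880287  0.43245335]
dish ((0.5063498020172119, 0.19387377798557281), (0.10869178175926208, 0.21647357940673828), 87.59573364257812)
[ 2.891e-01 -1.450e-02 -1.590e-02  5.018e-01 -4.000e-04  4.698e-01
  0.000e+00 -0.000e+00  3.079e-01] res 2.1797866800454813e-07
```

```bash
cat > ik.py <<'E'
from fit2 import *
LO=np.array([-2.81,-.39,-1.27,.06,-1.19,.19,-2.82]);HI=np.array([2.81,2.02,1.25,2.57,4.33,2.0,2.82])
rng=np.random.default_rng(0)
def ik(p,Rt,n=25,seed=None):
    def g(j):
        pp,q=fk(j,X); return np.concatenate([(pp[0]-p)*5,(q[0].inv()*Rt).as_rotvec(),1e-3*(j-(LO+HI)/2)/(HI-LO)])
    out=[]
    S=[seed] if seed is not None else []
    for k in range(n): S.append(rng.uniform(LO,HI))
    for s in S:
        r_=least_squares(g,np.clip(s,LO+1e-3,HI-1e-3),bounds=(LO,HI),max_nfev=80)
        pp,q=fk(r_.x,X); e=np.linalg.norm(pp[0]-p)*1000; a=(q[0].inv()*Rt).magnitude()*57.3
        out.append((e+a*3,e,a,r_.x))
    out.sort(key=lambda t:t[0]); return out
def uniq(o,tol=1.0):
    u=[]
    for t in o:
        if t[0]<tol and all(np.abs(t[3]-w[3]).max()>.5 for w in u): u.append(t)
    return u
E
cat > q.py <<'E'
from ik import *
y0=-(ZW*np.cos(.349)+XD*np.sin(.349))
D0=np.array([.507,.1925,0]); G=D0+.051*XD+.032*ZW; T=G+.019*y0
for sg_ in (-1,1):
    Rt=mk(y0,sg_*XD); o=ik(T,Rt)
    print("grasp",sg_,[(t[3].round(2).tolist()) for t in uniq(o)], o[0][1:3])
    Dx=XD
    for phi in (75,90,105):
        # pour: f dir horizontally = direction body leans = f
        f=np.sin(np.radians(phi))*CX-np.cos(np.radians(phi))*CY
        ang=np.arctan2(np.cross(-XD,f)[2],-XD@f); yaw=R.from_rotvec([0,0,ang])
        ax=np.cross(ZW,f) # rotating up toward f
        for tilt,gz in ((60,.3),(90,.3),(110,.33),(125,.34)):
            Rp=R.from_rotvec(ax*np.radians(tilt))*yaw*Rt
            Gp=C0-.03*CX; Gp=Gp+gz*ZW
            Tp=Gp+.019*Rp.apply([0,1,0]); o=ik(Tp,Rp,15); b=o[0]
            print(phi,tilt,"err mm/deg",round(b[1],1),round(b[2],1),[t[3].round(2).tolist() for t in uniq(o)][:2])
E
python3 q.py
```

```text
grasp -1 [[-0.58, 0.7, -0.07, 1.77, 0.39, 0.94, -2.53], [-1.1, 0.82, 0.64, 1.79, -0.22, 0.88, -2.03]] (np.float64(1.4430695360076876e-05), 9.610912820401478e-06)
75 60 err mm/deg 0.0 0.0 [[0.41, 0.12, 0.01, 2.05, -0.83, 1.03, -1.25], [-0.58, 0.22, 1.12, 2.08, -0.99, 1.19, -1.1]]
75 90 err mm/deg 0.0 0.0 [[1.15, 0.38, -0.62, 2.13, -1.19, 1.14, -0.78]]
75 110 err mm/deg 0.0 0.0 [[1.49, 0.73, -1.04, 2.15, -1.19, 1.08, -0.67]]
75 125 err mm/deg 0.0 0.0 [[1.53, 1.02, -1.14, 2.15, -1.19, 1.06, -0.56]]
90 60 err mm/deg 0.0 0.0 [[0.45, 0.21, -0.04, 1.94, -0.75, 1.2, -1.1], [0.94, 0.25, -0.59, 1.93, -0.62, 1.13, -1.21]]
90 90 err mm/deg 0.0 0.0 [[0.79, 0.43, -0.24, 1.98, -1.08, 1.42, -0.75], [1.47, 0.76, -1.19, 1.96, -0.61, 1.04, -1.13]]
90 110 err mm/deg 0.0 0.0 [[1.0, 0.59, -0.47, 1.99, -1.18, 1.54, -0.66]]
90 125 err mm/deg 0.0 0.0 [[1.18, 0.81, -0.73, 1.99, -1.19, 1.52, -0.62]]
105 60 err mm/deg 0.0 0.0 [[0.48, 0.29, -0.1, 1.83, -0.64, 1.34, -0.97], [0.01, 0.31, 0.47, 1.85, -0.77, 1.43, -0.85]]
105 90 err mm/deg 0.0 0.0 [[0.8, 0.53, -0.34, 1.82, -0.88, 1.54, -0.78], [1.22, 0.71, -0.93, 1.
[... 862 characters left out ...]
, 1.33, 2.19]]
90 90 err mm/deg 0.0 0.0 [[0.85, 0.44, -0.32, 1.98, -1.06, 1.39, 2.38], [1.35, 0.63, -0.98, 1.97, -0.78, 1.14, 2.15]]
90 110 err mm/deg 0.0 0.0 [[1.12, 0.63, -0.63, 1.98, -1.13, 1.46, 2.44]]
90 125 err mm/deg 0.0 0.0 [[1.23, 0.84, -0.79, 1.99, -1.16, 1.48, 2.5]]
105 60 err mm/deg 0.0 0.0 [[0.6, 0.3, -0.24, 1.83, -0.61, 1.32, 2.13], [0.18, 0.3, 0.27, 1.84, -0.72, 1.39, 2.25]]
105 90 err mm/deg 0.0 0.0 [[0.96, 0.57, -0.55, 1.82, -0.81, 1.48, 2.3], [0.45, 0.51, 0.11, 1.83, -1.01, 1.69, 2.48]]
105 110 err mm/deg 0.0 0.0 [[1.12, 0.77, -0.75, 1.81, -0.9, 1.56, 2.3], [0.66, 0.63, -0.12, 1.83, -1.12, 1.84, 2.5]]
105 125 err mm/deg 0.0 0.0 [[1.22, 0.99, -0.93, 1.82, -0.91, 1.54, 2.27]]
```

```bash
python3 - <<'E'
from h import *
y=-(ZW*np.cos(.349)+XD*np.sin(.349)); Rt=mk(y,-XD)
D0=np.array([.507,.1925,0]); G=D0+.051*XD+.032*ZW; T=G+.019*y; print(T)
plan(T-.07*y,Rt)
E
```

```text
[0.50873602 0.23696892 0.01414541]
t 3.375 rows 6 rv/row [0.0005 0.0011 0.    ] |rv| 0.007 dp world [-0.0021 -0.0271 -0.3525] F [ 1.  -0.2  0.9]
 translation-only total in tool axes now: [-0.0951  0.3406  0.0006]  in target axes: [-0.095   0.3406 -0.0011]
0.000 0.001 0.000 -0.016 0.057 0.000 G;0.000 0.001 0.000 -0.016 0.057 0.000 G;0.000 0.001 0.000 -0.016 0.057 0.000 G;0.000 0.001 0.000 -0.016 0.057 -0.000 G;0.000 0.001 0.000 -0.016 0.057 -0.000 G;0.000 0.001 0.000 -0.016 0.057 -0.000 G
```

```bash
python3 -m creep '0 0 0 -0.016 0.057 0 0.02;0 0 0 -0.016 0.057 0 0.02;0 0 0 -0.016 0.057 0 0.02;0 0 0 -0.016 0.057 0 0.02;0 0 0 -0.016 0.057 0 0.02;0 0.007 0 -0.016 0.056 0 0.02;0 0 0 0 0 0 0.02;0 0 0 0 0 0 0.02'
python3 - <<'E'
from h import *
y=-(ZW*np.cos(.349)+XD*np.sin(.349)); Rt=mk(y,-XD)
D0=np.array([.507,.1925,0]); G=D0+.051*XD+.032*ZW; T=G+.019*y; print(T)
plan(T,Rt)
print(observe()["joint_pos"].round(2),observe()["finger_gap"])
c=cam("wrist");im,d=grab_frame("wrist"); save("w3.png",im); np.savez("/tmp/w3.npz",im=im,d=d)
P=cloud("wrist",d,c);Z=P[...,2]
for x in (.49,.51,.53):
    k=P[(d>.05)&(abs(P[...,0]-x)<.004)&(P[...,1]>.2)&(P[...,1]<.27)&(Z<.045)]
    print(x,[(round(float(yy),3), float(k[(k[:,1]>=yy)&(k[:,1]<yy+.003),2].max().round(3))) for yy in np.arange(.222,.262,.003) if ((k[:,1]>=yy)&(k[:,1]<yy+.003)).any()])
E
```

```text
time: 4.38
position: [0.5119, 0.2568, 0.0842]
tool_rot: [0.569, -0.418, 0.589, -0.393]
force: [-0.4, 0.1, 1.8]
finger_gap: 0.233
[0.50873602 0.23696892 0.01414541]
t 4.375 rows 2 rv/row [-0.0006 -0.004  -0.0002] |rv| 0.008 dp world [-0.0032 -0.0198 -0.0701] F [-0.4  0.1  1.8]
 translation-only total in tool axes now: [-0.0052  0.0727 -0.0025]  in target axes: [-0.0052  0.0727 -0.0024]
-0.001 -0.004 -0.000 -0.003 0.036 -0.001 G;-0.001 -0.004 -0.000 -0.003 0.036 -0.001 G
[-0.14  0.74 -0.73  1.7   0.75  1.26 -2.8 ] 0.23344952327250248
0.49 [(0.222, 0.003), (0.225, 0.003), (0.228, 0.003), (0.231, 0.003), (0.234, 0.0), (0.237, 0.002), (0.24, 0.031), (0.243, 0.035), (0.246, 0.036), (0.249, 0.002), (0.252, 0.002), (0.255, 0.002), (0.258, 0.001), (0.261, 0.002)]
0.51 [(0.222, 0.003), (0.225, 0.003), (0.228, 0.003), (0.231, 0.003), (0.234, 0.001), (0.237, 0.002), (0.24, 0.002), (0.243, 0.037), (0.246, 0.037), (0.249, 0.003), (0.252, 0.002), (0.255, 0.002), (0.258, 0.002), (0.261, 0.002)]
0.53 [(0.222, 0.003), (0.225, 0.003), (0.228, 0.003), (0.231, 0.003), (0.234, 0.001), (0.237, 0.001), (0.24, 0.033), (0.243, 0.037), (0.246, 0.036), (0.249, 0.002), (0.252, 0.002), (0.255, 0.002), (0.258, 0.002), (0.261, 0.002)]
```

View pics/w3.png

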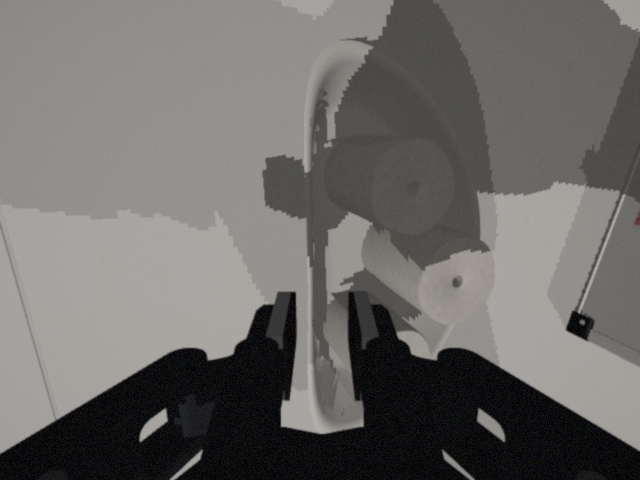

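```bash
cat > sim.py <<'E'
from ik import *
def jac(j):
    p0,q0=fk(j,X); Jm=np.zeros((6,7))
    for k in range(7):
        d=np.zeros(7); d[k]=1e-5; p,q=fk(j+d,X); Jm[:3,k]=(p[0]-p0[0])/1e-5; Jm[3:,k]=(q[0]*q0[0].inv()).as_rotvec()/1e-5
    return Jm,p0[0],q0[0]
def step(j,p,Rt,it=4,c=0):
    for _ in range(it):
        Jm,p0,q0=jac(j); e=np.concatenate([p-p0,(Rt*q0.inv()).as_rotvec()])
        d=np.linalg.lstsq(Jm,e,rcond=None)[0]; j=j+d
    return j
def path(j,p,Rt,n):
    _,p0,q0=jac(j); rv=(q0.inv()*Rt).as_rotvec()
    tr=[j]
    for k in range(1,n+1):
        j=step(j,p0+(p-p0)*k/n,q0*R.from_rotvec(rv*k/n)); tr.append(j)
    return np.array(tr)
E
python3 - <<'E'
from sim import *
for k in range(len(J)-1):
    t=path(J[k],P[k+1],Q[k+1],8); print((J[k]).round(2),"sim",t[-1].round(2),"act",J[k+1].round(2))
E
```

```text
[ 1.11  0.42 -0.01  1.61  0.    1.11 -0.05] sim [ 1.11  0.31 -0.    1.31  0.    1.52 -0.05] act [ 1.11  0.31 -0.    1.31  0.    1.52 -0.05]
[ 1.11  0.31 -0.    1.31  0.    1.52 -0.05] sim [ 0.98  0.13  0.04  1.58  0.21  1.14 -0.66] act [ 0.97  0.13  0.04  1.58  0.21  1.14 -0.66]
[ 0.97  0.13  0.04  1.58  0.21  1.14 -0.66] sim [ 0.97  0.13  0.04  1.58  0.21  1.14 -0.66] act [ 0.97  0.13  0.04  1.58  0.21  1.14 -0.66]
[ 0.97  0.13  0.04  1.58  0.21  1.14 -0.66] sim [ 0.7  -0.15 -0.26  1.86  0.29  1.3  -1.23] act [ 0.7  -0.15 -0.26  1.86  0.29  1.3  -1.23]
[ 0.7  -0.15 -0.26  1.86  0.29  1.3  -1.23] sim [ 0.43 -0.03 -0.71  1.74  0.31  1.54 -1.92] act [ 0.43 -0.03 -0.71  1.74  0.31  1.54 -1.92]
[ 0.43 -0.03 -0.71  1.74  0.31  1.54 -1.92] sim [-0.13  0.48 -0.88  1.26  0.56  1.85 -2.54] act [-0.12  0.49 -0.9   1.26  0.57  1.86 -2.54]
[-0.12  0.49 -0.9   1.26  0.57  1.86 -2.54] sim [-0.12  0.49 -0.9   1.26  0.57  1.86 -2.54] act [-0.12  0.49 -0.9   1.26  0.57  1.86 -2.54]
[-0.12  0.49 -0.9   1.26  0.57  1.86 -2.54] sim [-0.13  0.5  -0.9   1.25  0.57  1.86 -2.55] act [-0.13  0.5  -0.9   1.25  0.57  1.86 -2.55]
[-0.13  0.5  -0.9   1.25  0.57  1.86 -2.55] sim [-0.13  0.49 -0.9   1.26  0.57  1.86 -2.54] act [-0.13  0.49 -0.9   1.26  0.57  1.86 -2.54]
[-0.13  0.49 -0.9   1.26  0.57  1.86 -2.54] sim [-0.12  0.76 -0.77  1.7   0.77  1.28 -2.81] act [-0.14  0.74 -0.73  1.7   0.75  1.26 -2.8 ]
```

```bash
cat > route.py <<'E'
from sim import *
y0=-(ZW*np.cos(.349)+XD*np.sin(.349)); D0=np.array([.507,.1925,0]); G=D0+.051*XD+.032*ZW
PHI=90
def pourpose(Rt,tilt,g,phi=None):
    phi=phi or PHI
    f=np.sin(np.radians(phi))*CX-np.cos(np.radians(phi))*CY
    ang=np.arctan2(np.cross(-XD,f)[2],-XD@f); Rp=R.from_rotvec(np.cross(ZW,f)*np.radians(tilt))*R.from_rotvec([0,0,ang])*Rt
    return g+.019*Rp.apply([0,1,0]),Rp
if __name__=="__main__":
    import sys
    j0=np.array(observe()["joint_pos"])
    for flip in (0,1):
      for phi in (80,90,100):
        PHI=phi
        Rt=mk(y0,-XD if not flip else XD); T=G+.019*y0; j=j0; print("flip",flip,phi)
        wps=[("grasp",T,Rt,4),("lift",T+.30*ZW,Rt,8)]
        if flip: wps=[("flip",T-.07*y0,Rt,17)]+wps
        for tilt,gx,gz in ((0,-.07,.33),(40,-.05,.33),(60,-.04,.31),(90,-.03,.31),(110,-.02,.33),(120,-.01,.34)):
            p,Rp=pourpose(Rt,tilt,C0+gx*CX+gz*ZW); wps.append(("tilt%d"%tilt,p,Rp,8))
        for n,p,q,k in wps:
            if n=="flip": # force direction
                _,pp,qq=jac(j); 
                for i in range(17): j=step(j,pp,qq*R.from_rotvec([0,-np.pi/17*(i+1),0]))
            t=path(j,p,q,k); j=t[-1]; bad=[(i+1,round(float(v),2)) for i,v in enumerate(np.where(t<LO,t-LO,np.where(t>HI,t-HI,0)).T.flat) if 0]
            viol=np.maximum(LO-t,t-HI).max(0); w=["j%d+%.2f"%(i+1,viol[i]) for i in range(7) if viol[i]>0]
            print(n,j.round(2).tolist(),w)
E
python3 route.py
```

```text
flip 0 80
grasp [-0.14, 0.82, -0.68, 1.75, 0.82, 1.15, -2.84] ['j7+0.02']
lift [-0.03, 0.47, -0.85, 1.54, 0.56, 1.59, -2.56] ['j7+0.02']
tilt0 [0.38, 0.31, -0.7, 1.69, 0.44, 1.49, -2.47] []
tilt40 [0.86, 0.12, -0.71, 1.88, -0.28, 1.07, -1.77] []
tilt60 [1.04, 0.19, -0.71, 1.99, -0.68, 1.02, -1.33] []
tilt90 [1.24, 0.43, -0.75, 2.07, -1.07, 1.16, -0.85] []
tilt110 [1.31, 0.63, -0.79, 2.08, -1.2, 1.3, -0.66] ['j5+0.01']
tilt120 [1.33, 0.74, -0.81, 2.08, -1.24, 1.38, -0.59] ['j5+0.05']
flip 0 90
grasp [-0.14, 0.82, -0.68, 1.75, 0.82, 1.15, -2.84] ['j7+0.02']
lift [-0.03, 0.47, -0.85, 1.54, 0.56, 1.59, -2.56] ['j7+0.02']
tilt0 [0.41, 0.29, -0.74, 1.72, 0.47, 1.44, -2.32] []
tilt40 [0.88, 0.17, -0.75, 1.84, -0.25, 1.13, -1.63] []
tilt60 [1.06, 0.27, -0.77, 1.92, -0.58, 1.11, -1.28] []
tilt90 [1.24, 0.54, -0.82, 1.96, -0.88, 1.23, -0.92] []
tilt110 [1.31, 0.73, -0.86, 1.97, -1.01, 1.35, -0.79] []
tilt120 [1.33, 0.84, -0.88, 1.97, -1.06, 1.41, -0.74] []
flip 0 100
grasp [-0.14, 0.82, -0.68, 1.75, 0.82, 1.15, -2.84] ['j7+0.02']
lift [-0.03, 0.47, -0.85, 1.54, 0.56, 1.59, -2.56] ['j7+0.02']
t
[... 1300 characters left out ...]
['j3+0.68']
tilt110 [1.53, 1.91, -1.97, 1.96, 0.51, 1.03, 0.99] ['j3+0.70']
tilt120 [1.53, 2.03, -1.99, 1.96, 0.46, 1.01, 1.05] ['j2+0.01', 'j3+0.72']
flip 1 100
flip [0.11, 1.04, -1.23, 1.69, 1.09, 1.56, 0.13] []
grasp [0.13, 1.1, -1.17, 1.74, 1.17, 1.48, 0.1] []
lift [0.23, 0.78, -1.43, 1.53, 0.88, 1.84, 0.32] ['j3+0.16']
tilt0 [0.86, 0.72, -1.6, 1.75, 0.92, 1.75, 0.59] ['j3+0.33']
tilt40 [1.26, 1.05, -1.9, 1.8, 0.74, 1.47, 0.75] ['j3+0.63']
tilt60 [1.36, 1.29, -1.93, 1.84, 0.67, 1.35, 0.85] ['j3+0.66']
tilt90 [1.43, 1.66, -1.95, 1.85, 0.53, 1.25, 0.99] ['j3+0.68']
tilt110 [1.44, 1.88, -1.98, 1.85, 0.41, 1.19, 1.07] ['j3+0.71']
tilt120 [1.44, 2.0, -1.99, 1.85, 0.35, 1.17, 1.11] ['j3+0.72']
```

```bash
python3 -m creep '0 -0.03 0 -0.003 0.02 -0.001 0.02;0 0 0 -0.003 0.02 -0.0015 0.02;0 0 0 0 0.02 0 0.02;0 0 0 0 0.0125 0 0.02;0 0 0 0 0 0 0.02'
python3 - <<'E'
from h import *
y=-(ZW*np.cos(.349)+XD*np.sin(.349)); Rt=mk(y,-XD)
plan(np.array([.509,.238,.0141]),Rt)
print(observe()["joint_pos"].round(3))
c=cam("wrist");im,d=grab_frame("wrist"); save("w4.png",im)
E
```

```text
time: 5.05
position: [0.5078, 0.2364, 0.0117]
tool_rot: [0.578, -0.412, 0.581, -0.398]
force: [-0.5, 0.3, 0.2]
finger_gap: 0.236
t 5.05 rows 1 rv/row [0.0008 0.0225 0.0016] |rv| 0.023 dp world [0.0012 0.0016 0.0024] F [-0.5  0.3  0.2]
 translation-only total in tool axes now: [-0.0007 -0.0029  0.0011]  in target axes: [-0.0007 -0.0029  0.0011]
0.001 0.022 0.002 -0.001 -0.003 0.001 G
[-0.18   0.807 -0.63   1.755  0.788  1.124 -2.801]
```

View pics/w4.png

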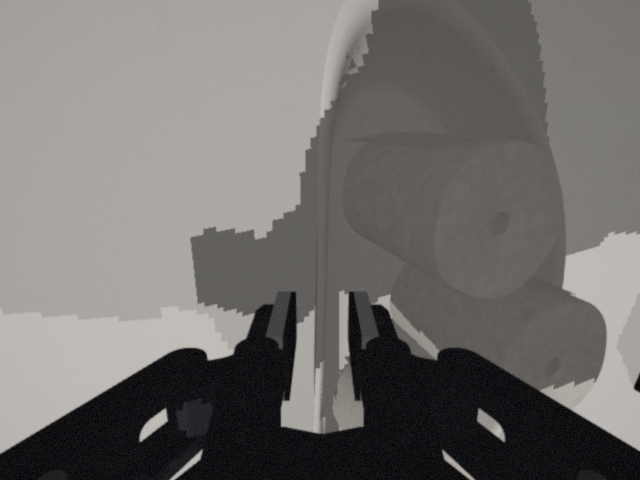

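The wall (column 320) lies midway between the fingers, at columns 295 and 350. I'll close the gripper.

```bash
python3 -m creep '0 0 0 0 -0.003 0 0.02;0 0 0 0 0 0 0;0 0 0 0 0 0 0;0 0 0 0 0 0 0;0 0 0 0 0 0 0' 80
python3 -m creep '0 0 0 -0.004 -0.01 0 0;0 0 0 -0.01 -0.027 0 0;0 0 0 0 0 0 0'
python3 - <<'E'
from h import *
s,p,q=pose();print(p,s["joint_pos"].round(2),s["force"],s["torque"])
im,d=grab_frame("scene"); save("s5.png",im[120:320,180:400].repeat(3,0).repeat(3,1))
E
```

```text
time: 5.72
position: [0.5081, 0.2383, 0.0156]
tool_rot: [0.578, -0.412, 0.581, -0.399]
force: [-2.6, 3.2, 9.3]
finger_gap: 0.03
time: 6.1
position: [0.5089, 0.2659, 0.0461]
tool_rot: [0.577, -0.412, 0.58, -0.4]
force: [-0.7, -0.1, -2.8]
finger_gap: 0.026
[0.50894943 0.26589622 0.04610332] [-0.21  0.78 -0.66  1.71  0.75  1.19 -2.79] [-0.71521414 -0.09528613 -2.75607691] [ 0.71749195  0.01086968 -0.00712928]
```

View pics/s5.png

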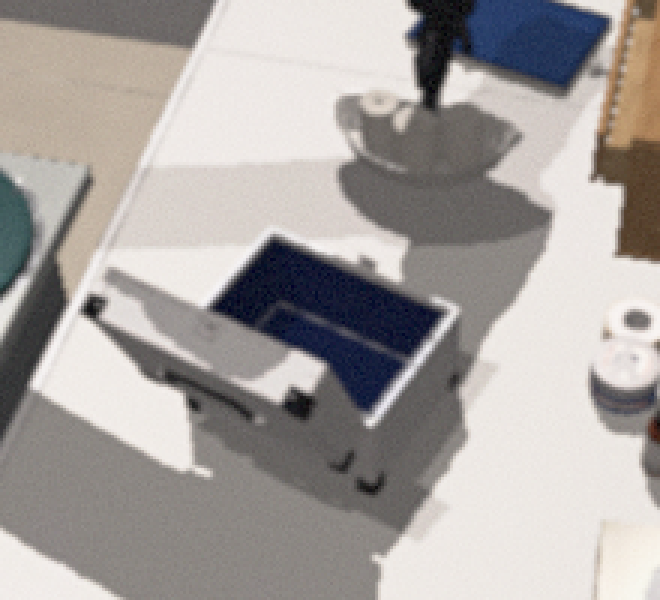

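```bash
python3 - <<'E'
from route import *
s,p,q=pose(); j=s["joint_pos"]; Rt=mk(y0,-XD)
print(j.round(3)); 
A=p+np.array([0,-.03,.27]); 
p1,R1=pourpose(Rt,0,C0-.07*CX+.33*ZW); print(A,p1)
plan(A,q,8)
v=q.inv().apply([0,0,1]); print("up in tool",v)
# second leg as from A
rv=(q.inv()*R1).as_rotvec(); print("rv",rv,"dp tool after turn",R1.inv().apply(p1-A),np.linalg.norm(p1-A))
E
```

```text
[-0.206  0.78  -0.657  1.707  0.747  1.191 -2.788]
[0.50875612 0.23440483 0.31505511] [ 0.50611478 -0.02144234  0.31214541]
t 6.15 rows 8 rv/row [0. 0. 0.] |rv| 0.0 dp world [ 0.   -0.03  0.27] F [ 0.1 -0.7 -3. ]
 translation-only total in tool axes now: [ 0.1205 -0.2435 -0.0014]  in target axes: [ 0.1205 -0.2435 -0.0014]
0.000 0.000 0.000 0.015 -0.030 -0.000 G;0.000 0.000 0.000 0.015 -0.030 -0.000 G;0.000 0.000 0.000 0.015 -0.030 -0.000 G;0.000 0.000 0.000 0.015 -0.030 -0.000 G;0.000 0.000 0.000 0.015 -0.030 -0.000 G;0.000 0.000 0.000 0.015 -0.030 -0.000 G;0.000 0.000 0.000 0.015 -0.030 -0.000 G;0.000 0.000 0.000 0.015 -0.030 -0.000 G
up in tool [ 0.34184937 -0.93972785 -0.00711205]
rv [-0.09193601  0.27334278  0.0009193 ] dp tool after turn [0.22902522 0.08643765 0.07449293] 0.25587734716229893
```

```bash
python3 -m creep '0 0 0 0.006 -0.013 0 0;0 0 0 0.012 -0.024 0 0;0 0 0 0.018 -0.036 0 0;0 0 0 0.021 -0.043 0 0;0 0 0 0.021 -0.043 0 0;0 0 0 0.018 -0.036 0 0;0 0 0 0.012 -0.024 0 0;0 0 0 0.011 -0.023 0 0;-0.015 0.045 0 0 0 0 0;-0.031 0.092 0 0 0 0 0;-0.031 0.092 0 0 0 0 0;-0.015 0.045 0 0 0 0 0'
python3 -m creep '0 0 0 0.011 0.004 0.004 0;0 0 0 0.023 0.008 0.008 0;0 0 0 0.034 0.013 0.011 0;0 0 0 0.046 0.017 0.015 0;0 0 0 0.046 0.017 0.015 0;0 0 0 0.034 0.013 0.011 0;0 0 0 0.023 0.008 0.008 0;0 0 0 0.011 0.004 0.004 0;0 0 0 0 0 0 0'
python3 - <<'E'
from route import *
s,p,q=pose(); j=s["joint_pos"]; Rt=mk(y0,-XD); print(j.round(2),s["finger_gap"])
p1,R1=pourpose(Rt,0,C0-.07*CX+.33*ZW); print(p1); plan(p1,R1)
im,d=grab_frame("top"); save("t6.png",im[180:400,150:450].repeat(2,0).repeat(2,1))
im,d=grab_frame("scene"); save("s6.png",im[60:320,120:400].repeat(2,0).repeat(2,1))
E
```

```text
time: 7.65
position: [0.5102, 0.2341, 0.3128]
tool_rot: [0.51, -0.49, 0.635, -0.311]
force: [0.4, -0.2, -1.8]
finger_gap: 0.032
time: 8.78
position: [0.509, -0.0203, 0.3124]
tool_rot: [0.511, -0.489, 0.635, -0.311]
force: [0.1, -0.2, -1.6]
finger_gap: 0.029
[ 0.33  0.28 -0.64  1.72  0.45  1.43 -2.31] 0.02861495459041314
[ 0.50611478 -0.02144234  0.31214541]
t 8.775 rows 1 rv/row [ 0.0008 -0.0015  0.0024] |rv| 0.003 dp world [-0.0029 -0.0012 -0.0002] F [ 0.1 -0.2 -1.6]
 translation-only total in tool axes now: [ 0.0018  0.0009 -0.0024]  in target axes: [ 0.0018  0.0009 -0.0024]
0.001 -0.001 0.002 0.002 0.001 -0.002 G
```

View pics/t6.png

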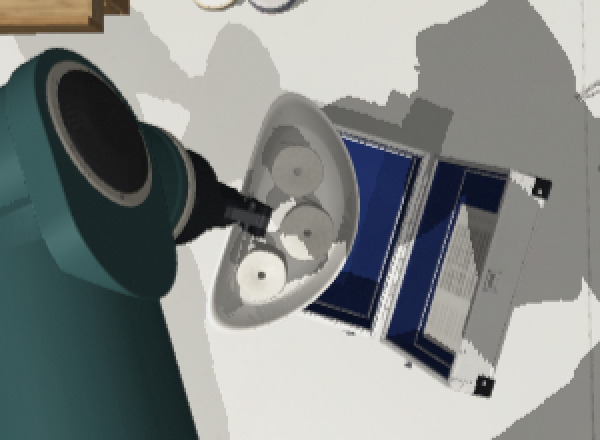

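View pics/s6.png

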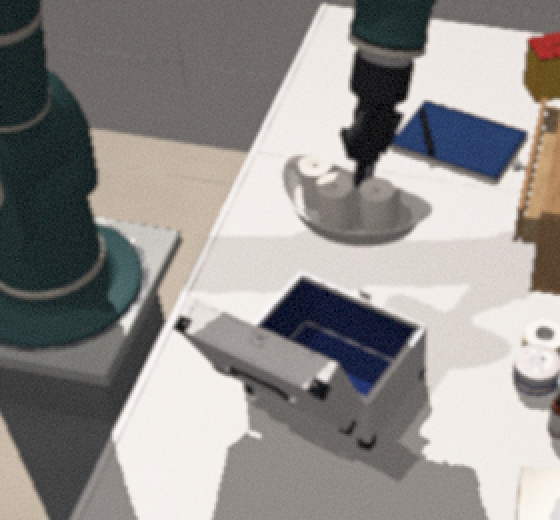

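```bash
cat > chain.py <<'E'
from route import *
def chain(wps,j,p,q,shift_after=False):
    """wps: (name,p,R,n). prints one averaged row per waypoint rows"""
    for n,pt,Rt_,k in wps:
        t=path(j,pt,Rt_,k); v=np.maximum(LO-t,t-HI).max(0); sp=np.abs(np.diff(t,axis=0)).max(0)/.125
        rv=(q.inv()*Rt_).as_rotvec()/k; dp=(pt-p)/k; Rk=q; print("#",n,"joints",t[-1].round(2).tolist(),"viol",v.max().round(2),"spd",sp.max().round(2))
        out=[]
        for i in range(k):
            s=Rk.inv().apply(dp); out.append(" ".join("%.3f"%a for a in list(rv)+list(s))+" G"); Rk=Rk*R.from_rotvec(rv)
        print(";".join(out)); j=t[-1];p=pt;q=Rt_
E
python3 - <<'E'
from chain import *
s,p,q=pose(); Rt=mk(y0,-XD); w=[]
for T,gx,gz,k in ((40,-.085,.27,5),(60,-.085,.25,3),(80,-.06,.25,4),(90,-.045,.275,3),(105,-.02,.335,4),(118,0,.355,3)):
    a,b=pourpose(Rt,T,C0+gx*CX+gz*ZW); w.append((T,a,b,k))
chain(w,s["joint_pos"],p,q)
E
```

```text
# 40 joints [0.75, 0.24, -0.7, 1.92, -0.23, 0.97, -1.69] viol -0.51 spd 1.26
0.000 0.000 0.140 -0.009 0.010 -0.000 G;0.000 0.000 0.140 -0.007 0.011 -0.000 G;0.000 0.000 0.140 -0.006 0.012 -0.000 G;0.000 0.000 0.140 -0.004 0.012 -0.000 G;0.000 0.000 0.140 -0.002 0.013 -0.000 G
# 60 joints [0.96, 0.35, -0.77, 1.99, -0.58, 0.92, -1.29] viol -0.5 spd 1.11
-0.000 -0.000 0.116 0.000 0.006 -0.000 G;-0.000 -0.000 0.116 0.001 0.006 -0.000 G;-0.000 -0.000 0.116 0.001 0.006 -0.000 G
# 80 joints [1.16, 0.54, -0.84, 2.01, -0.79, 1.02, -0.97] viol -0.4 spd 0.74
0.000 0.000 0.087 0.003 -0.004 0.000 G;0.000 0.000 0.087 0.003 -0.005 0.000 G;0.000 0.000 0.087 0.002 -0.005 0.000 G;0.000 0.000 0.087 0.002 -0.005 0.000 G
# 90 joints [1.25, 0.62, -0.87, 1.99, -0.85, 1.13, -0.9] viol -0.34 spd 0.28
0.000 -0.000 0.058 -0.006 -0.009 0.000 G;0.000 -0.000 0.058 -0.006 -0.008 0.000 G;0.000 -0.000 0.058 -0.007 -0.008 0.000 G
# 105 joints [1.35, 0.7, -0.92, 1.96, -0.95, 1.3, -0.86] viol -0.24 spd 0.37
0.000 -0.000 0.065 -0.013 -0.011 -0.000 G;0.000 -0.000 0.065 -0.014 -0.010 -0.000 G;0.000 -0.000 0.065 -0.015 -0.009 -0.000 G;0.000 -0.000 0.065 -0.015 -0.008 -0.000 G
# 118 joints [1.39, 0.82, -0.94, 1.95, -1.02, 1.4, -0.8] viol -0.17 spd 0.34
0.000 0.000 0.076 -0.007 -0.007 0.000 G;0.000 0.000 0.076 -0.008 -0.007 0.000 G;0.000 0.000 0.076 -0.009 -0.006 0.000 G
```

```bash
python3 -m creep '0 0 0.07 -0.005 0.005 0 0;0 0 0.14 -0.009 0.01 0 0;0 0 0.14 -0.007 0.011 0 0;0 0 0.14 -0.006 0.012 0 0;0 0 0.14 -0.003 0.012 0 0;0 0 0.07 -0.001 0.007 0 0;0 0 0.116 0 0.004 0 0;0 0 0.116 0 0.005 0 0;0 0 0.116 0.001 0.005 0 0;0 0 0 0 0 0 0'
python3 - <<'E'
from chain import *
s,p,q=pose(); Rt=mk(y0,-XD); 
G_=p-.019*q.apply([0,1,0])-C0; print("G case",G_@CX,G_@CY,G_[2],s["joint_pos"].round(2),s["force"])
print("tilt axis err",(pourpose(Rt,60,p)[1].inv()*q).as_rotvec())
im,d=grab_frame("top"); save("t7.png",im[180:400,150:450].repeat(2,0).repeat(2,1))
im,d=grab_frame("scene"); save("s7.png",im[60:320,120:400].repeat(2,0).repeat(2,1))
E
```

```text
time: 10.12
position: [0.5187, 0.0115, 0.238]
tool_rot: [-0.197, 0.68, -0.393, 0.586]
force: [0.0, -0.1, -2.3]
finger_gap: 0.032
G case -0.08650395380430208 0.0021120129653220973 0.2525424042778562 [ 0.97  0.35 -0.78  1.98 -0.57  0.93 -1.3 ] [ 0.04094068 -0.10616821 -2.31574969]
tilt axis err [-0.00090852  0.00387987 -0.0005762 ]
```

View pics/t7.png

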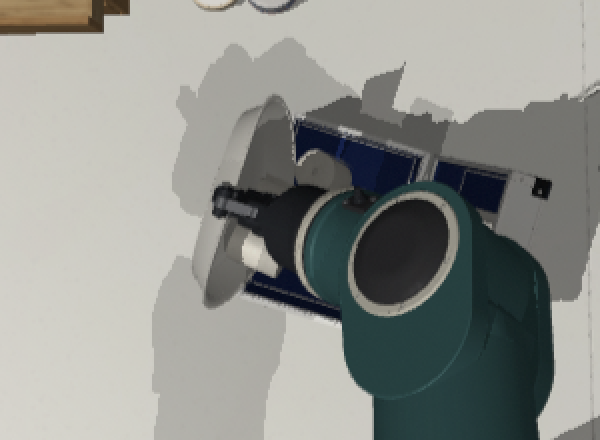

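View pics/s7.png

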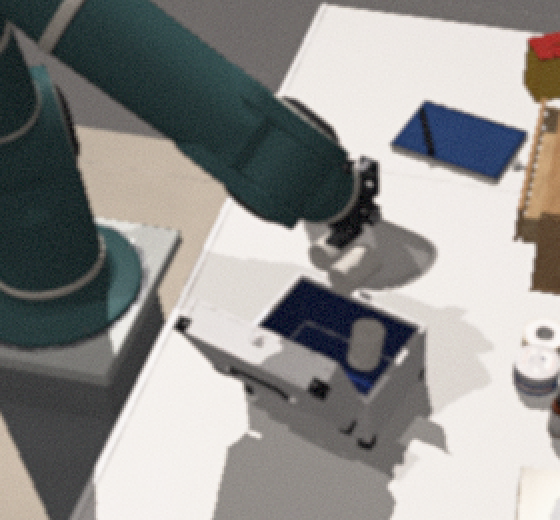

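One roll, at scene (365,345), is already at the far end of the case, and the others are coming over the lip. I'll keep tipping.

```bash
python3 -m creep '0 0 0.087 0.003 -0.004 0 0;0 0 0.087 0.003 -0.005 0 0;0 0 0.087 0.002 -0.005 0 0;0 0 0.087 0.002 -0.005 0 0;0 0 0 0 0 0 0;0 0 0 0 0 0 0'
python3 - <<'E'
from chain import *
s,p,q=pose(); Rt=mk(y0,-XD); 
G_=p-.019*q.apply([0,1,0])-C0; print("G case",G_@CX,G_@CY,G_[2],s["force"])
im,d=grab_frame("top"); save("t8.png",im[180:400,150:450].repeat(2,0).repeat(2,1))
im,d=grab_frame("scene"); save("s8.png",im[60:320,120:400].repeat(2,0).repeat(2,1))
w=[]
for T,gx,gz,k in ((90,-.045,.275,3),(105,-.02,.335,4),(118,0,.355,3)):
    a,b=pourpose(Rt,T,C0+gx*CX+gz*ZW); w.append((T,a,b,k))
chain(w,s["joint_pos"],p,q)
E
```

```text
time: 10.98
position: [0.5132, -0.007, 0.245]
tool_rot: [-0.079, 0.702, -0.287, 0.647]
force: [-0.6, 0.2, -1.0]
finger_gap: 0.031
G case -0.06303248944901003 0.002445500717321976 0.2545837920286239 [-0.61512494  0.20368952 -1.02268387]
# 90 joints [1.25, 0.62, -0.87, 1.99, -0.85, 1.12, -0.9] viol -0.34 spd 0.27
0.000 0.000 0.060 -0.004 -0.009 -0.001 G;0.000 0.000 0.060 -0.004 -0.008 -0.001 G;0.000 0.000 0.060 -0.005 -0.008 -0.001 G
# 105 joints [1.35, 0.7, -0.93, 1.96, -0.95, 1.3, -0.86] viol -0.24 spd 0.37
0.000 -0.000 0.065 -0.013 -0.011 -0.000 G;0.000 -0.000 0.065 -0.014 -0.010 -0.000 G;0.000 -0.000 0.065 -0.015 -0.009 -0.000 G;0.000 -0.000 0.065 -0.015 -0.008 -0.000 G
# 118 joints [1.39, 0.83, -0.95, 1.95, -1.01, 1.39, -0.81] viol -0.18 spd 0.34
0.000 0.000 0.076 -0.007 -0.007 0.000 G;0.000 0.000 0.076 -0.008 -0.007 0.000 G;0.000 0.000 0.076 -0.009 -0.006 0.000 G
```

View pics/t8.png

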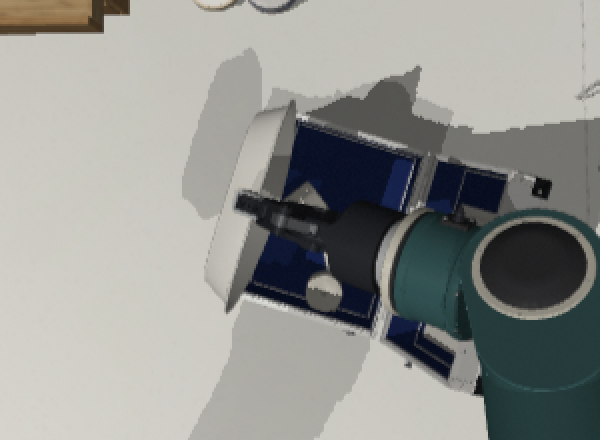

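View pics/s8.png

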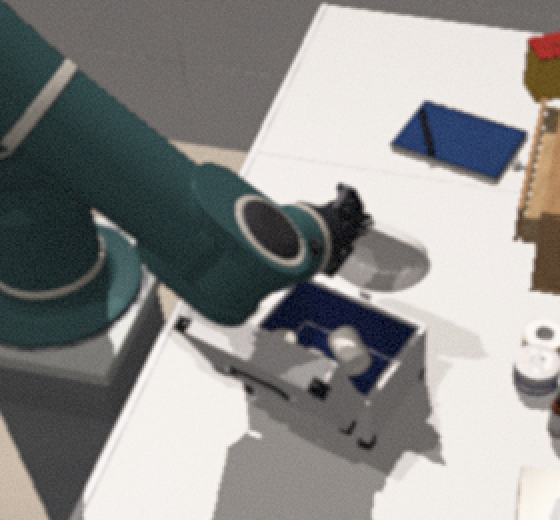

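```bash
python3 -m creep '0 0 0.06 -0.004 -0.009 -0.001 0;0 0 0.06 -0.004 -0.008 -0.001 0;0 0 0.06 -0.005 -0.008 -0.001 0;0 0 0.065 -0.013 -0.011 0 0;0 0 0.065 -0.014 -0.01 0 0;0 0 0 0 0 0 0;0 0 0 0 0 0 0'
python3 - <<'E'
from chain import *
s,p,q=pose(); print(s["force"])
im,d=grab_frame("top"); save("t9.png",im[180:400,150:450].repeat(2,0).repeat(2,1))
im,d=grab_frame("scene"); save("s9.png",im[60:320,120:400].repeat(2,0).repeat(2,1))
c=cam("wrist");im,d=grab_frame("wrist"); save("w9.png",im)
E
```

```text
time: 11.95
position: [0.5015, -0.034, 0.2993]
tool_rot: [0.032, 0.707, -0.183, 0.683]
force: [0.0, 0.2, -1.5]
finger_gap: 0.031
[ 0.02833355  0.18022111 -1.49306509]
```

View pics/t9.png

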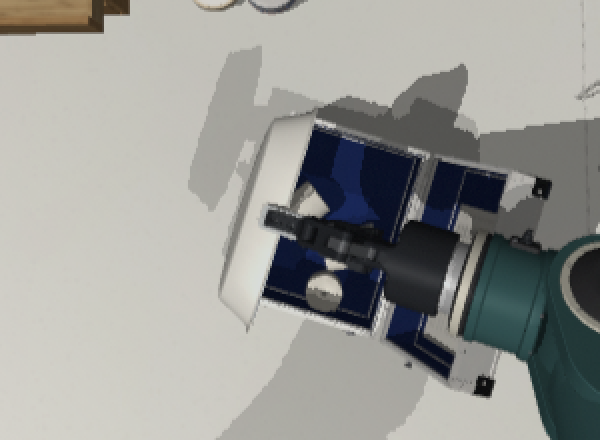

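View pics/w9.png

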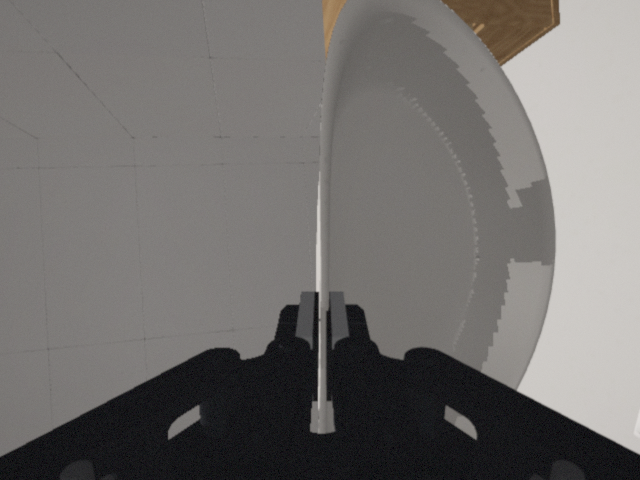

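View pics/s9.png

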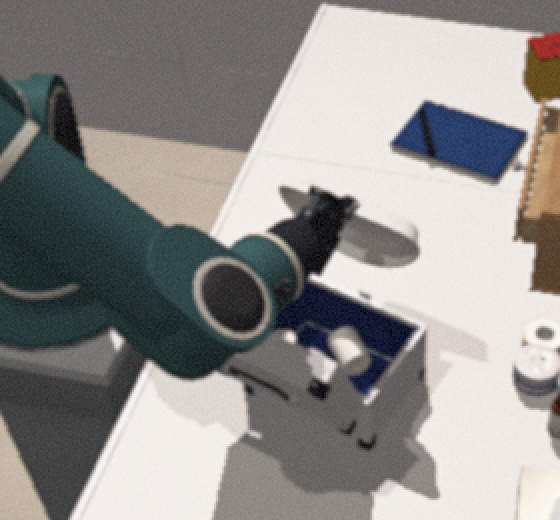

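The dish is empty: the wrist picture shows a bare floor and it weighs about 1.5 N. The three rolls are in the case at top-crop (325,290), (310,195) and (335,262). Next I'll bring the dish back.

```bash
python3 - <<'E'
from chain import *
s,p,q=pose(); Rt=mk(y0,-XD); w=[]
for T,gx,gz,k in ((50,-.09,.32,5),(0,-.14,.30,6)):
    a,b=pourpose(Rt,T,C0+gx*CX+gz*ZW); w.append((T,a,b,k))
a,b=pourpose(Rt,0,np.array([.515,.26,.12])); w.append(("above",a,b,6))
a,b=pourpose(Rt,0,np.array([.515,.26,.034])); w.append(("down",a,b,3)); print(a)
chain(w,s["joint_pos"],p,q)
E
```

```text
[0.5130443  0.25380412 0.01614541]
# 50 joints [0.94, 0.22, -0.82, 1.88, -0.41, 1.06, -1.54] viol -0.29 spd 1.47
-0.000 -0.000 -0.166 -0.003 0.009 0.000 G;-0.000 -0.000 -0.166 -0.004 0.009 0.000 G;-0.000 -0.000 -0.166 -0.006 0.008 0.000 G;-0.000 -0.000 -0.166 -0.007 0.007 0.000 G;-0.000 -0.000 -0.166 -0.008 0.006 0.000 G
# 0 joints [0.26, 0.39, -0.72, 1.68, 0.5, 1.45, -2.47] viol -0.35 spd 1.44
-0.000 0.000 -0.145 -0.003 0.006 0.000 G;-0.000 0.000 -0.145 -0.004 0.005 0.000 G;-0.000 0.000 -0.145 -0.005 0.005 0.000 G;-0.000 0.000 -0.145 -0.005 0.004 0.000 G;-0.000 0.000 -0.145 -0.006 0.003 0.000 G;-0.000 0.000 -0.145 -0.006 0.002 0.000 G
# above joints [-0.14, 0.73, -0.69, 1.64, 0.63, 1.31, -2.94] viol 0.12 spd 0.72
0.000 0.000 0.000 -0.041 0.017 -0.013 G;0.000 0.000 0.000 -0.041 0.017 -0.013 G;0.000 0.000 0.000 -0.041 0.017 -0.013 G;0.000 0.000 0.000 -0.041 0.017 -0.013 G;0.000 0.000 0.000 -0.041 0.017 -0.013 G;0.000 0.000 0.000 -0.041 0.017 -0.013 G
# down joints [-0.18, 0.85, -0.64, 1.66, 0.7, 1.2, -3.0] viol 0.18 spd 0.32
0.000 0.000 0.000 -0.010 0.027 -0.000 G;0.000 0.000 0.000 -0.010 0.027 -0.000 G;0.000 0.000 0.000 -0.010 0.027 -0.000 G
```

```bash
python3 - <<'E'
from chain import *
s,p,q=pose(); Rt=mk(y0,-XD); w=[]
for T,gx,gz,k,ph in ((50,-.09,.32,5,100),(0,-.14,.30,6,120)):
    a,b=pourpose(Rt,T,C0+gx*CX+gz*ZW,ph); w.append((T,a,b,k))
a,b=pourpose(Rt,0,np.array([.485,.255,.12]),128); w.append(("above",a,b,6))
a,b=pourpose(Rt,0,np.array([.485,.255,.034]),128); w.append(("down",a,b,3)); print(a)
chain(w,s["joint_pos"],p,q)
E
```

```text
[0.48727345 0.24891353 0.01614541]
# 50 joints [0.91, 0.27, -0.82, 1.83, -0.36, 1.14, -1.44] viol -0.29 spd 1.2
-0.029 -0.021 -0.166 -0.003 0.009 -0.000 G;-0.029 -0.021 -0.166 -0.004 0.009 0.000 G;-0.029 -0.021 -0.166 -0.006 0.008 0.000 G;-0.029 -0.021 -0.166 -0.007 0.007 0.001 G;-0.029 -0.021 -0.166 -0.008 0.006 0.001 G
# 0 joints [0.31, 0.29, -0.78, 1.79, 0.57, 1.28, -2.02] viol -0.45 spd 1.31
-0.005 -0.060 -0.144 -0.003 0.006 0.002 G;-0.005 -0.060 -0.144 -0.004 0.005 0.002 G;-0.005 -0.060 -0.144 -0.004 0.005 0.002 G;-0.005 -0.060 -0.144 -0.005 0.004 0.003 G;-0.005 -0.060 -0.144 -0.005 0.003 0.003 G;-0.005 -0.060 -0.144 -0.005 0.003 0.003 G
# above joints [-0.13, 0.63, -0.76, 1.85, 0.81, 1.15, -2.51] viol -0.31 spd 0.71
0.008 -0.022 -0.000 -0.043 0.016 0.000 G;0.008 -0.022 -0.000 -0.043 0.016 0.001 G;0.008 -0.022 -0.000 -0.043 0.016 0.002 G;0.008 -0.022 -0.000 -0.043 0.016 0.003 G;0.008 -0.022 -0.000 -0.043 0.016 0.004 G;0.008 -0.022 -0.000 -0.043 0.016 0.004 G
# down joints [-0.19, 0.76, -0.68, 1.88, 0.93, 1.05, -2.63] viol -0.19 spd 0.36
0.000 0.000 0.000 -0.010 0.027 0.000 G;0.000 0.000 0.000 -0.010 0.027 0.000 G;0.000 0.000 0.000 -0.010 0.027 0.000 G
```

```bash
python3 -m creep '-0.029 -0.021 -0.166 -0.003 0.009 0 0;-0.029 -0.021 -0.166 -0.004 0.009 0 0;-0.029 -0.021 -0.166 -0.006 0.008 0 0;-0.029 -0.021 -0.166 -0.007 0.007 0.001 0;-0.029 -0.021 -0.166 -0.008 0.006 0.001 0;-0.005 -0.06 -0.144 -0.003 0.006 0.002 0;-0.005 -0.06 -0.144 -0.004 0.005 0.002 0;-0.005 -0.06 -0.144 -0.004 0.005 0.002 0;-0.005 -0.06 -0.144 -0.005 0.004 0.003 0;-0.005 -0.06 -0.144 -0.005 0.003 0.003 0;-0.005 -0.06 -0.144 -0.005 0.003 0.003 0'
python3 -m creep '0.008 -0.022 0 -0.043 0.016 0 0;0.008 -0.022 0 -0.043 0.016 0.001 0;0.008 -0.022 0 -0.043 0.016 0.002 0;0.008 -0.022 0 -0.043 0.016 0.003 0;0.008 -0.022 0 -0.043 0.016 0.004 0;0.008 -0.022 0 -0.043 0.016 0.004 0;0 0 0 0 0 0 0'
python3 - <<'E'
from chain import *
s,p,q=pose(); Rt=mk(y0,-XD); print(s["force"],s["joint_pos"].round(2))
a,b=pourpose(Rt,0,np.array([.485,.255,.034]),128); print(a); plan(a,b)
im,d=grab_frame("top"); np.savez("/tmp/t10.npz",im=im,d=d); save("t10.png",im[180:400,150:450].repeat(2,0).repeat(2,1))
E
```

```text
time: 13.48
position: [0.5306, 0.0451, 0.2824]
tool_rot: [0.621, -0.338, 0.533, -0.465]
force: [-0.6, -0.0, -2.0]
finger_gap: 0.029
time: 14.35
position: [0.4846, 0.2522, 0.1012]
tool_rot: [0.644, -0.295, 0.496, -0.502]
force: [-0.6, 0.2, -0.7]
finger_gap: 0.031
[-0.56789317  0.24679102 -0.65620748] [-0.14  0.63 -0.76  1.85  0.81  1.16 -2.51]
[0.48727345 0.24891353 0.01614541]
t 14.35 rows 2 rv/row [ 0.0008  0.0027 -0.0001] |rv| 0.006 dp world [ 0.0027 -0.0033 -0.085 ] F [-0.6  0.2 -0.7]
 translation-only total in tool axes now: [-0.0252  0.0813  0.0016]  in target axes: [-0.0253  0.0813  0.0013]
0.001 0.003 -0.000 -0.013 0.041 0.001 G;0.001 0.003 -0.000 -0.013 0.041 0.001 G
```

View pics/t10.png

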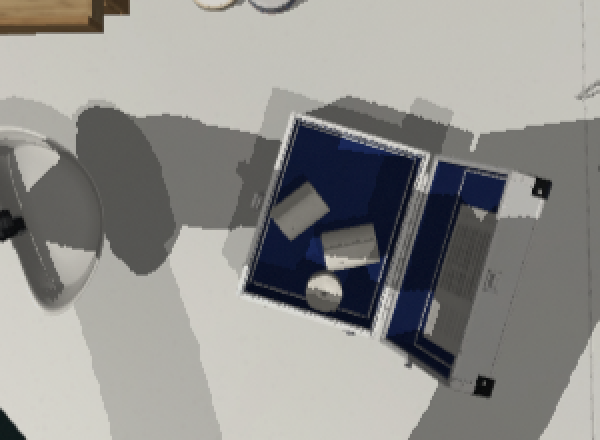

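All three rolls lie in the case, at (300,210), (350,247) and (325,290) in the crop, and the dish is empty. I'll set the dish down.

```bash
python3 -m creep '0 0 0 -0.01 0.032 0 0;0 0 0 -0.009 0.03 0 0;0 0 0 -0.005 0.014 0 0;0 0 0 -0.001 0.003 0 0;0 0 0 0 0 0 0'
python3 - <<'E'
from h import *
s,p,q=pose(); print(s["force"],p)
im,d=grab_frame("wrist"); save("w11.png",im)
im,d=grab_frame("scene"); save("s11.png",im[60:320,180:420].repeat(2,0).repeat(2,1))
E
```

```text
time: 15.02
position: [0.4885, 0.2466, 0.0213]
tool_rot: [0.642, -0.296, 0.498, -0.502]
force: [-0.2, -0.1, -1.4]
finger_gap: 0.031
[-0.20162544 -0.0901584  -1.44658872] [0.48849949 0.24662591 0.02127729]
```

View pics/s11.png

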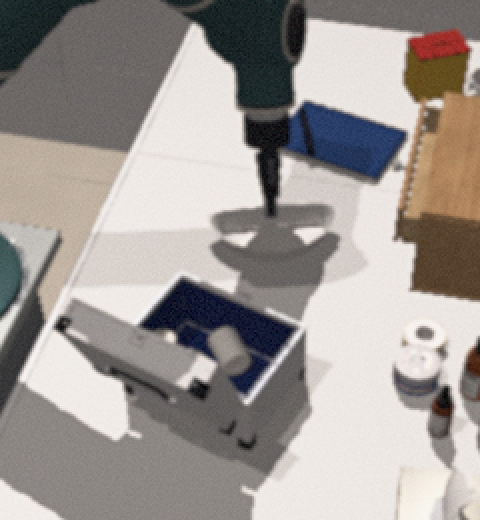

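```bash
python3 -m creep '0 0 0 -0.001 0.003 0 0;0 0 0 0 0 0 0' | sed -n '2p;4p'; python3 -m creep '0 0 0 -0.001 0.003 0 0;0 0 0 0 0 0 0' | sed -n '2p;4p'
```

```text
position: [0.4883, 0.2465, 0.0175]
force: [0.1, 1.2, 1.3]
position: [0.4885, 0.2469, 0.0155]
force: [-6.3, 2.0, 24.4]
```

```bash
python3 -m creep '0 0 0 0.0006 -0.0018 0 0;0 0 0 0 0 0 0;0 0 0 0 0 0 0.02;0 0 0 0 0 0 0.02;0 0 0 0 0 0 0.02'; python3 -m creep '0 0 0 0 -0.02 0 0.02;0 0 0 0 -0.04 0 0.02;0 0 0 0 -0.06 0 0.02;0 0 0 0 -0.06 0 0.02;0 0 0 0 -0.06 0 0.03;0 0 0 0 0 0 0.03'
python3 - <<'E'
from h import *
s,p,q=pose(); print(s["force"],p,s["joint_pos"].round(2))
im,d=grab_frame("top"); np.savez("/tmp/t12.npz",im=im,d=d); save("t12.png",im[180:400,150:450].repeat(2,0).repeat(2,1))
im,d=grab_frame("scene"); np.savez("/tmp/s12.npz",im=im,d=d);save("s12.png",im[60:320,180:420].repeat(2,0).repeat(2,1))
im,d=grab_frame("wrist"); save("w12.png",im)
E
```

```text
time: 16.25
position: [0.488, 0.2462, 0.0158]
tool_rot: [0.642, -0.296, 0.498, -0.502]
force: [-0.3, 0.1, -0.4]
finger_gap: 0.23
time: 17.0
position: [0.4587, 0.3267, 0.2466]
tool_rot: [0.64, -0.295, 0.498, -0.505]
force: [0.7, 0.5, -0.4]
finger_gap: 0.35
[ 0.70834028  0.54997446 -0.43387443] [0.4587029  0.32674746 0.24659608] [-0.2   0.5  -0.86  1.67  0.65  1.42 -2.45]
```

View pics/s12.png

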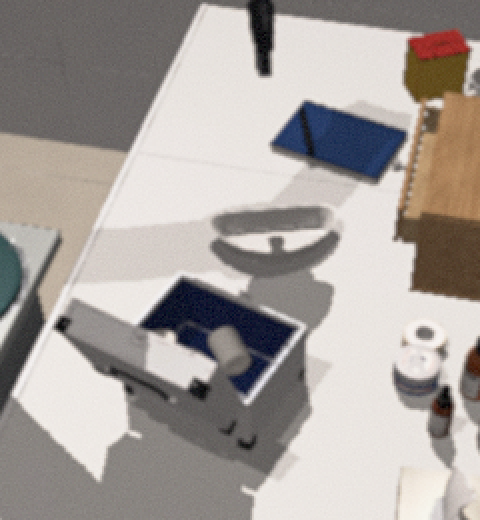

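View pics/w12.png

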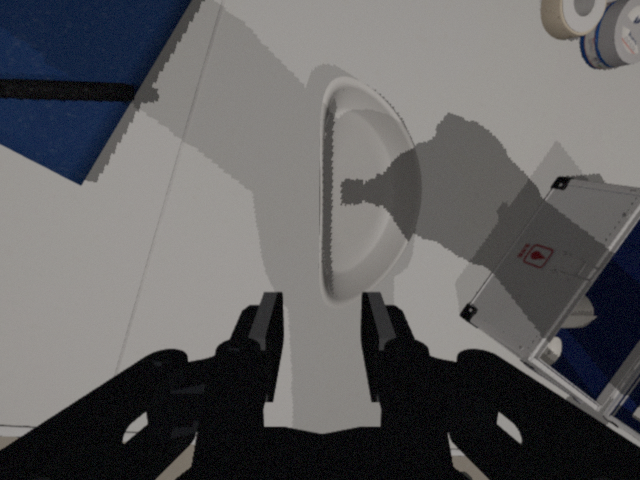

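The dish stands upright and empty, away from the case. Next I'll measure the lid and plan its grasp.

```bash
cat > lidm.py <<'E'
from h import *
def lidpts(n,d,c=None):
    P=cloud(n,d,c); ok=(d>.05)&(P[...,2]<.6); q=P-C0; return np.stack([q@CX,q@CY,q[...,2]],-1),ok
if __name__=="__main__":
    for n,f in (("top","/tmp/t12.npz"),("scene","/tmp/s12.npz")):
        z=np.load(f); L,ok=lidpts(n,z["d"]); x,y,h=L[...,0],L[...,1],L[...,2]
        m=ok&(abs(y)<.13)&(x>.03)&(x<.25)&(h>.12)&(h<.32)
        q=L[m]; print(n,m.sum(),"y range",np.percentile(q[:,1],[.5,99.5]).round(4),"zmax",np.percentile(q[:,2],99).round(4),"xmax",np.percentile(q[:,0],99).round(4))
        # rim & outer edges at given y: top profile
        for yy in (-.09,0,.09):
            k=q[abs(q[:,1]-yy)<.01]; 
            print(yy,[(round(float(a),3),float(np.percentile(k[(k[:,0]>=a)&(k[:,0]<a+.01),2],95).round(3))) for a in np.arange(.08,.21,.01) if ((k[:,0]>=a)&(k[:,0]<a+.01)).sum()>3])
        # side wall points at y>.095
        for lo,hi in ((.095,.115),(-.115,-.095)):
            k=q[(q[:,1]>lo)&(q[:,1]<hi)]; print(len(k))
        # case rim
        m=ok&(h>.1)&(h<.114)&(x>-.1)&(x<.07)&(abs(y)<.13); k=L[m]
        a=k[abs(k[:,1])<.08]; print(" front x",np.percentile(a[a[:,0]<-.05][:,0],[3]).round(4)); b=k[(k[:,0]>-.05)]; print(" y ext",np.percentile(b[:,1],[1,99]).round(4))
E
python3 lidm.py
cat > lidroute.py <<'E'
from chain import *
HX,HZ=.087,.108
def lidpose(th,al,rho,ys,dep,sgn):
    e=-np.cos(th)*CX+np.sin(th)*ZW; n=np.sin(th)*CX+np.cos(th)*ZW
    d=n*np.cos(al)-e*np.sin(al); H=C0+HX*CX+HZ*ZW
    Gp=H+rho*e+dep*n+ys*CY; Rt_=mk(d,sgn*CY); return Gp+.019*d,Rt_,d
if __name__=="__main__":
    j0=np.array(observe()["joint_pos"])
    for ys in (.1045,-.1045):
      for sgn in (1,-1):
        for al in (.4,.8,1.1):
            p,q,d=lidpose(1.95,al,.135,ys,.004,sgn); 
            o=uniq(ik(p-.08*d,q,10)); res=[]
            # via pinv from current: raise then go
            _,pc,qc=jac(j0); 
            t1=path(j0,pc+np.array([0,0,.2]),qc,6); t2=path(t1[-1],p-.08*d+np.array([0,0,.08]),q,24); t3=path(t2[-1],p,q,6); t=[t1,t2,t3]; j=t3[-1]
            for th in np.linspace(1.95,1.175,9)[1:]:
                a,b,_=lidpose(th,al,.135,ys,.004,sgn); tt=path(j,a,b,2); j=tt[-1]; t.append(tt)
            V=[np.maximum(LO-x,x-HI).max().round(2) for x in t]
            print(ys,sgn,al,"nsol",len(o),"viol",V[:3],max(V[3:]),"end",j.round(2).tolist())
E
python3 lidroute.py
```

```text
top 4483 y range [-0.1045  0.1082] zmax 0.2607 xmax 0.2025
-0.09 [(0.11, 0.15), (0.12, 0.168), (0.13, 0.191), (0.14, 0.214), (0.15, 0.237), (0.16, 0.26), (0.17, 0.257), (0.18, 0.253), (0.19, 0.251), (0.2, 0.248)]
0 [(0.14, 0.131), (0.15, 0.155), (0.16, 0.26), (0.17, 0.264), (0.18, 0.252), (0.19, 0.248), (0.2, 0.246)]
0.09 [(0.14, 0.124), (0.15, 0.149), (0.16, 0.26), (0.17, 0.255), (0.18, 0.251), (0.19, 0.25), (0.2, 0.246)]
375
415
 front x [-0.0742]
 y ext [-0.1054  0.1081]
scene 2510 y range [-0.1054  0.108 ] zmax 0.2618 xmax 0.2057
-0.09 [(0.15, 0.131), (0.16, 0.263), (0.17, 0.26), (0.18, 0.254), (0.19, 0.251), (0.2, 0.248)]
0 [(0.15, 0.129), (0.16, 0.261), (0.17, 0.263), (0.18, 0.258), (0.19, 0.248), (0.2, 0.249)]
0.09 [(0.15, 0.132), (0.16, 0.262), (0.17, 0.26), (0.18, 0.255), (0.19, 0.251), (0.2, 0.248)]
482
117
 front x [-0.0694]
 y ext [-0.1074  0.1071]
0.1045 1 0.4 nsol 2 viol [np.float64(-0.25), np.float64(-0.23), np.float64(-0.26)] 0.14 end [0.07, 0.93, -0.45, 1.59, 1.33, 2.14, -1.07]
0.1045 1 0.8 nsol 2 viol [np.float64(-0.25), np.float64(-0.25), np.float64(-0.49)] -0.15 e
[... 713 characters left out ...]
6, 2.1, -1.49]
-0.1045 1 0.8 nsol 1 viol [np.float64(-0.25), np.float64(-0.25), np.float64(-0.27)] -0.23 end [0.06, 0.53, -0.57, 2.08, 0.88, 1.77, -1.3]
-0.1045 1 1.1 nsol 3 viol [np.float64(-0.25), np.float64(-0.19), np.float64(-0.25)] -0.39 end [0.09, 0.33, -0.49, 2.11, 0.75, 1.49, -1.1]
-0.1045 -1 0.4 nsol 1 viol [np.float64(-0.25), np.float64(1.04), np.float64(1.23)] 1.73 end [-0.17, 0.73, -0.33, 2.05, 0.92, 1.98, -4.55]
-0.1045 -1 0.8 nsol 1 viol [np.float64(-0.25), np.float64(0.62), np.float64(0.78)] 1.59 end [-0.02, 0.5, -0.47, 2.08, 0.86, 1.73, -4.41]
-0.1045 -1 1.1 nsol 1 viol [np.float64(-0.25), np.float64(0.28), np.float64(0.35)] 1.43 end [0.12, 0.33, -0.53, 2.1, 0.76, 1.5, -4.25]
```

```bash
python3 - <<'E'
from lidm import *
for n,f in (("top","/tmp/t12.npz"),("scene","/tmp/s12.npz")):
    z=np.load(f); L,ok=lidpts(n,z["d"]); x,y,h=L[...,0],L[...,1],L[...,2]
    # side wall top view: rim edge of lid near y=+.1045
    for ys in (.105,-.105):
        print(n,ys)
        k=L[ok&(abs(y-ys)<.006)&(x>-.09)&(x<.22)&(h>.02)]
        for a in np.arange(.06,.22,.01):
            m=(k[:,0]>=a)&(k[:,0]<a+.01)
            if m.sum()>1: print("  x",round(a,3),m.sum(),k[m,2].min().round(3),np.median(k[m,2]).round(3),k[m,2].max().round(3))
    # rim fit angle
    k=L[ok&(h>.1)&(h<.114)&(x<-.05)&(x>-.1)]; 
    o=[]
    for yy in np.arange(-.09,.091,.02):
        q=k[abs(k[:,1]-yy)<.008]
        if len(q)>3:o.append((yy,np.percentile(q[:,0],5)))
    o=np.array(o); print("front line slope",np.polyfit(o[:,0],o[:,1],1))
E
python3 - <<'E'
import cv2,numpy as np
im=np.load("/tmp/t12.npz")["im"]; cv2.imwrite("pics/t12b.png",cv2.resize(im[225:390,260:430],None,fx=3.5,fy=3.5,interpolation=cv2.INTER_CUBIC)[:,:,::-1])
E
```

```text
top 0.105
  x 0.06 20 0.033 0.107 0.112
  x 0.07 18 0.027 0.106 0.113
  x 0.08 17 0.024 0.106 0.115
  x 0.09 21 0.038 0.105 0.11
  x 0.1 22 0.11 0.117 0.13
  x 0.11 28 0.106 0.134 0.156
  x 0.12 32 0.102 0.156 0.182
  x 0.13 36 0.099 0.182 0.206
  x 0.14 40 0.098 0.207 0.233
  x 0.15 52 0.121 0.222 0.257
  x 0.16 45 0.148 0.256 0.261
  x 0.17 32 0.173 0.254 0.258
  x 0.18 26 0.237 0.25 0.254
  x 0.19 29 0.244 0.247 0.251
  x 0.2 12 0.243 0.244 0.247
top -0.105
  x 0.06 30 0.022 0.1 0.11
  x 0.07 33 0.023 0.094 0.111
  x 0.08 29 0.023 0.079 0.111
  x 0.09 12 0.029 0.105 0.11
  x 0.1 14 0.11 0.117 0.126
  x 0.11 25 0.113 0.141 0.156
  x 0.12 36 0.104 0.158 0.178
  x 0.13 45 0.103 0.175 0.202
  x 0.14 46 0.114 0.207 0.23
  x 0.15 52 0.128 0.228 0.258
  x 0.16 34 0.16 0.243 0.262
  x 0.17 17 0.18 0.254 0.257
  x 0.18 13 0.248 0.25 0.254
  x 0.19 17 0.244 0.247 0.25
  x 0.2 8 0.243 0.245 0.247
front line slope [-0.00192225 -0.06591268]
scene 0.105
  x 0.06 43 0.02 0.073 0.11
  x 0.07 49 0.02 0.072 0.112
  x 0.08 25 0.022 0.068 0.107
  x 0.09 67 0.02 0.071 0.112
  x 0.1 22 0.023 0.077 0.114
  x 0.11 15 0.11 0.124 0.145
  x 0.12 38 0.106 0.132 0.169
  x 0.13 46 0.101 0.142 0.196
  x 0.14 67 0.091 0.155 0.221
  x 0.15 79 0.106 0.177 0.241
  x 0.16 76 0.136 0.199 0.262
  x 0.17 69 0.163 0.224 0.262
  x 0.18 45 0.182 0.225 0.258
  x 0.19 36 0.211 0.243 0.252
  x 0.2 19 0.23 0.244 0.251
scene -0.105
  x 0.14 3 0.094 0.101 0.107
  x 0.15 10 0.101 0.112 0.127
  x 0.16 10 0.136 0.257 0.263
  x 0.17 17 0.159 0.252 0.26
  x 0.18 18 0.181 0.249 0.254
  x 0.19 16 0.214 0.248 0.252
  x 0.2 13 0.233 0.244 0.248
front line slope [-0.0043731  -0.06388202]
```

View pics/t12b.png

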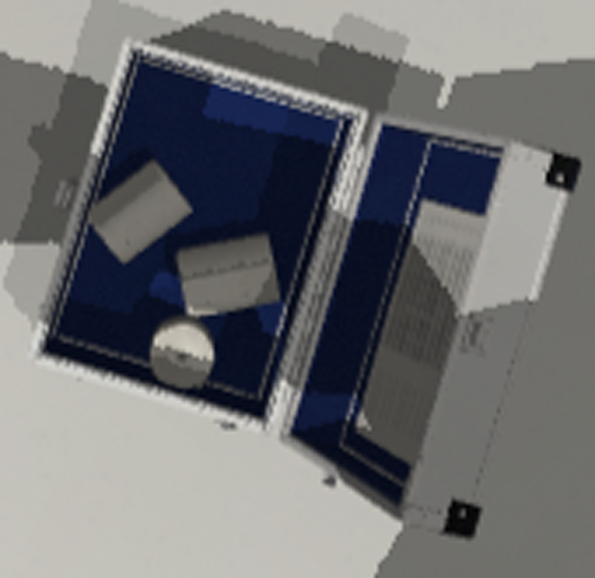

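Correction: the front edge I used for the case frame included the latch. The true front wall fits 10 mm further back, and with that shift the lid's edge and hinge match the given sizes. I'll plan the approach with the corrected frame.

```bash
cat >> h.py <<'E'
C0=C0+.010*CX+.0015*CY
E
python3 - <<'E'
from lidroute import *
print(C0)
s,p,q=pose(); j=s["joint_pos"]
al,rho,dep,ys=.85,.13,.005,.1045
a,b,d=lidpose(1.95,al,rho,ys,dep,1); print("grasp tcp",a,"d",d)
up=p+np.array([.0,-.05,.17])
chain([("up",up,q,4),("above",a-.09*d+np.array([0,0,.05]),b,14),("near",a-.05*d,b,3),("grasp",a,b,3)],j,p,q)
E
```

```text
[ 0.48542036 -0.09198773  0.        ]
grasp tcp [ 0.54108679 -0.26279867  0.20901163] d [-0.10083375 -0.31945205 -0.94222234]
# up joints [-0.06, 0.3, -0.91, 1.52, 0.52, 1.64, -2.2] viol -0.36 spd 0.5
0.000 0.000 0.000 0.026 -0.036 -0.004 G;0.000 0.000 0.000 0.026 -0.036 -0.004 G;0.000 0.000 0.000 0.026 -0.036 -0.004 G;0.000 0.000 0.000 0.026 -0.036 -0.004 G
# above joints [0.73, 0.38, -0.74, 1.55, 0.58, 1.44, -0.4] viol -0.36 spd 1.16
-0.011 -0.067 0.012 0.032 0.017 -0.007 G;-0.011 -0.067 0.012 0.032 0.017 -0.009 G;-0.011 -0.067 0.012 0.032 0.016 -0.011 G;-0.011 -0.067 0.012 0.031 0.016 -0.012 G;-0.011 -0.067 0.012 0.030 0.016 -0.014 G;-0.011 -0.067 0.012 0.029 0.016 -0.016 G;-0.011 -0.067 0.012 0.029 0.016 -0.018 G;-0.011 -0.067 0.012 0.027 0.015 -0.020 G;-0.011 -0.067 0.012 0.026 0.015 -0.021 G;-0.011 -0.067 0.012 0.025 0.015 -0.023 G;-0.011 -0.067 0.012 0.024 0.015 -0.024 G;-0.011 -0.067 0.012 0.022 0.015 -0.026 G;-0.011 -0.067 0.012 0.021 0.015 -0.027 G;-0.011 -0.067 0.012 0.019 0.015 -0.028 G
# near joints [0.74, 0.44, -0.71, 1.66, 0.64, 1.29, -0.47] viol -0.53 spd 0.41
0.000 0.000 0.000 0.000 0.029 0.006 G;0.000 0.000 0.000 0.000 0.029 0.006 G;0.000 0.000 0.000 0.000 0.029 0.006 G
# grasp joints [0.74, 0.49, -0.68, 1.71, 0.69, 1.21, -0.5] viol -0.56 spd 0.22
0.000 0.000 0.000 -0.000 0.017 0.000 G;0.000 0.000 0.000 -0.000 0.017 0.000 G;0.000 0.000 0.000 -0.000 0.017 0.000 G
```

```bash
python3 -m creep '0 0 0 0.026 -0.036 -0.004 0.03;0 0 0 0.026 -0.036 -0.004 0.03;0 0 0 0.026 -0.036 -0.004 0.03;0 0 0 0.026 -0.036 -0.004 0.03;-0.011 -0.067 0.012 0.032 0.017 -0.007 0.03;-0.011 -0.067 0.012 0.032 0.017 -0.009 0.03;-0.011 -0.067 0.012 0.032 0.016 -0.011 0.03;-0.011 -0.067 0.012 0.031 0.016 -0.012 0.03;-0.011 -0.067 0.012 0.03 0.016 -0.014 0.03;-0.011 -0.067 0.012 0.029 0.016 -0.016 0.03;-0.011 -0.067 0.012 0.029 0.016 -0.018 0.03'
python3 -m creep '-0.011 -0.067 0.012 0.027 0.015 -0.02 0.03;-0.011 -0.067 0.012 0.026 0.015 -0.021 0.03;-0.011 -0.067 0.012 0.025 0.015 -0.023 0.03;-0.011 -0.067 0.012 0.024 0.015 -0.024 0.03;-0.011 -0.067 0.012 0.022 0.015 -0.026 0.03;-0.011 -0.067 0.012 0.021 0.015 -0.027 0.03;-0.011 -0.067 0.012 0.019 0.015 -0.028 0.03;0 0 0 0 0 0 0.03;0 0 0 0 0 0 0.03'
python3 - <<'E'
from lidroute import *
s,p,q=pose(); print(s["joint_pos"].round(2),s["finger_gap"])
a,b,d=lidpose(1.95,.85,.13,.1045,.005,1)
plan(a-.05*d,b)
c=cam("wrist");im,dd=grab_frame("wrist"); save("w13.png",im); np.savez("/tmp/w13.npz",im=im,d=dd,p=c[1],R=c[2],K=c[0])
P=cloud("wrist",dd,c)-C0; L=np.stack([P@CX,P@CY,P[...,2]],-1); k=L[(dd>.05)&(abs(L[...,1]-.1)<.03)&(L[...,0]>.08)&(L[...,0]<.2)&(L[...,2]>.12)&(L[...,2]<.3)]
for hz in (.16,.2,.23,.25):
    m=k[abs(k[:,2]-hz)<.006]
    if len(m): print(hz,len(m),"ymax",np.percentile(m[:,1],[95,99]).round(4),"xmin near wall",np.percentile(m[m[:,1]>.1][:,0],[2,10,50]).round(4) if (m[:,1]>.1).any() else None)
E
```

```text
time: 18.52
position: [0.5056, 0.0173, 0.3766]
tool_rot: [0.747, -0.217, 0.301, -0.552]
force: [1.3, 0.9, 0.2]
finger_gap: 0.351
time: 19.65
position: [0.5511, -0.2338, 0.3451]
tool_rot: [0.807, -0.125, 0.089, -0.571]
force: [0.2, -0.7, 0.4]
finger_gap: 0.349
[ 0.74  0.38 -0.74  1.54  0.58  1.44 -0.4 ] 0.3489817747919202
t 19.65 rows 2 rv/row [-0.0013 -0.0011 -0.0002] |rv| 0.003 dp world [-0.005 -0.013 -0.089] F [ 0.2 -0.7  0.4]
 translation-only total in tool axes now: [-0.0008  0.0885  0.0165]  in target axes: [-0.0008  0.0885  0.0167]
-0.001 -0.001 -0.000 -0.000 0.044 0.008 G;-0.001 -0.001 -0.000 -0.000 0.044 0.008 G
0.16 512 ymax [0.1032 0.1047] xmin near wall [0.1078 0.1086 0.1109]
0.2 628 ymax [0.1033 0.1047] xmin near wall [0.1244 0.1251 0.1267]
0.23 140 ymax [0.1061 0.1067] xmin near wall [0.136  0.1369 0.1392]
0.25 1568 ymax [0.1047 0.106 ] xmin near wall [0.1448 0.146  0.168 ]
```

View pics/w13.png

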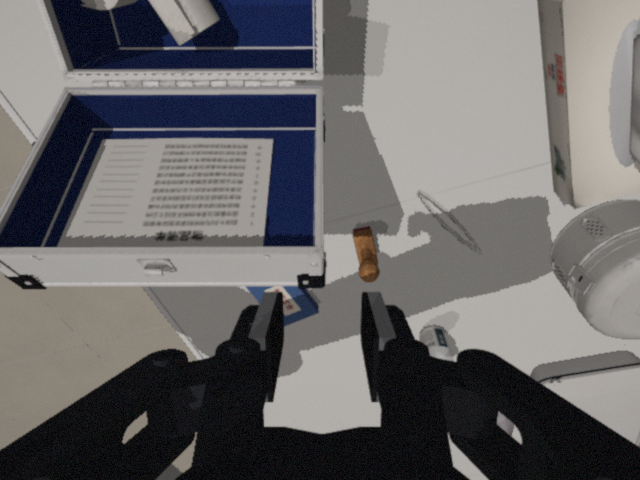

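The lid's far side wall runs at column 321, between the fingers, and its rim measures as predicted. I'll go down, close, and only then move it.

```bash
python3 -m creep '0 0 0 0 0.03 0.006 0.03;0 0 0 0 0.03 0.006 0.03;0 0 0 -0.001 0.028 0.005 0.03;0 0 0 0 0 0 0.03'
python3 - <<'E'
from lidroute import *
a,b,d=lidpose(1.95,.85,.13,.1045,.005,1); plan(a,b)
im,dd=grab_frame("wrist"); save("w14.png",im)
E
```

```text
time: 20.2
position: [0.5457, -0.246, 0.256]
tool_rot: [0.807, -0.125, 0.088, -0.571]
force: [0.5, 0.3, 0.5]
finger_gap: 0.351
t 20.2 rows 1 rv/row [-0.002  -0.0012 -0.0015] |rv| 0.003 dp world [-0.0046 -0.0168 -0.047 ] F [0.5 0.3 0.5]
 translation-only total in tool axes now: [ 0.0007  0.0501 -0.0007]  in target axes: [ 0.0007  0.0501 -0.0006]
-0.002 -0.001 -0.002 0.001 0.050 -0.001 G
```

View pics/w14.png

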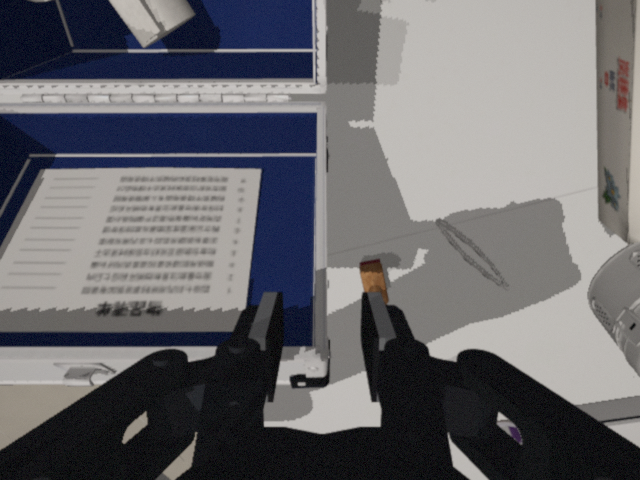

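```bash
python3 -m creep '0 0 0 0.0005 0.02 0 0.03;0 0 0 0 0.02 0 0.03;0 0 0 0 0.01 -0.0005 0.03;0 0 0 0 0 0 0.03' | sed -n '2p;4p'
python3 -m creep '0 0 0 0 0 0 0;0 0 0 0 0 0 0;0 0 0 0 0 0 0;0 0 0 0 0 0 0;0 0 0 0 0 0 0' 60
python3 - <<'E'
from lidroute import *
a,b,d=lidpose(1.95,.85,.13,.1045,.005,1); plan(a,b)
s=observe(); print(s["force"],s["torque"],s["joint_pos"].round(2))
im,dd=grab_frame("wrist"); save("w15.png",im)
E
```

```text
position: [0.5416, -0.2634, 0.2096]
force: [-0.2, -0.4, -0.1]
time: 21.38
position: [0.5407, -0.2624, 0.2108]
tool_rot: [0.807, -0.126, 0.088, -0.57]
force: [-15.2, 7.7, 10.7]
finger_gap: 0.025
t 21.375 rows 1 rv/row [-0.0011 -0.002  -0.0018] |rv| 0.003 dp world [ 0.0004 -0.0004 -0.0018] F [-15.2   7.7  10.7]
 translation-only total in tool axes now: [0.0005 0.0018 0.0003]  in target axes: [0.0005 0.0018 0.0003]
-0.001 -0.002 -0.002 0.001 0.002 0.000 G
[-15.17983673   7.68772562  10.70811665] [ 1.11485055  3.22074321 -1.2470763 ] [ 0.75  0.49 -0.69  1.71  0.69  1.21 -0.5 ]
```

View pics/w15.png

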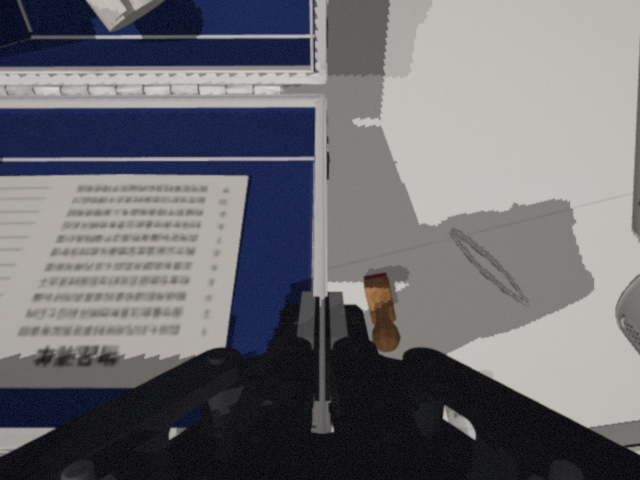

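```bash
python3 -m creep '0 0 0 -0.0012 -0.001 0 0;0 0 0 0 0 0 0' 
python3 - <<'E'
from lidroute import *
s,p,q=pose(); print(s["force"],s["torque"])
H=C0+HX*CX+HZ*ZW
def lidrot(p,q,dth):  # increase of theta: e=-cos CX + sin Z ; rotation taking -CX->Z : axis = (-CX)x Z
    ax=np.cross(-CX,ZW); Rr=R.from_rotvec(ax*dth); return H+Rr.apply(p-H),Rr*q
w=[];pp,qq=p,q
for k in range(12):
    pp,qq=lidrot(pp,qq,-.775/12); w.append((k,pp,qq,1))
chain(w,s["joint_pos"],p,q)
E
```

```text
time: 21.68
position: [0.5406, -0.2622, 0.211]
tool_rot: [0.807, -0.125, 0.089, -0.571]
force: [-2.9, 1.8, -6.6]
finger_gap: 0.023
[-2.928734    1.76528363 -6.59948674] [ 0.97832897  0.34580554 -0.13890971]
# 0 joints [0.69, 0.49, -0.67, 1.71, 0.73, 1.25, -0.56] viol -0.58 spd 0.45
-0.065 -0.000 -0.000 -0.000 -0.006 0.005 G
# 1 joints [0.64, 0.5, -0.65, 1.71, 0.78, 1.29, -0.61] viol -0.6 spd 0.44
-0.065 -0.000 -0.000 -0.000 -0.006 0.005 G
# 2 joints [0.58, 0.51, -0.64, 1.71, 0.83, 1.33, -0.66] viol -0.62 spd 0.43
-0.065 -0.000 -0.000 -0.000 -0.006 0.005 G
# 3 joints [0.53, 0.52, -0.62, 1.71, 0.87, 1.38, -0.71] viol -0.62 spd 0.42
-0.065 -0.000 -0.000 -0.000 -0.006 0.005 G
# 4 joints [0.48, 0.54, -0.61, 1.7, 0.91, 1.43, -0.76] viol -0.57 spd 0.41
-0.065 -0.000 -0.000 -0.000 -0.006 0.005 G
# 5 joints [0.43, 0.56, -0.59, 1.7, 0.94, 1.48, -0.8] viol -0.52 spd 0.4
-0.065 -0.000 -0.000 -0.000 -0.006 0.005 G
# 6 joints [0.38, 0.58, -0.58, 1.69, 0.98, 1.53, -0.84] viol -0.47 spd 0.41
-0.065 -0.000 -0.000 -0.000 -0.006 0.005 G
# 7 joints [0.33, 0.61, -0.56, 1.68, 1.01, 1.58, -0.88] viol -0.42 spd 0.41
-0.065 -0.000 -0.000 -0.000 -0.006 0.005 G
# 8 joints [0.29, 0.64, -0.54, 1.67, 1.04, 1.63, -0.91] viol -0.37 spd 0.41
-0.065 -0.000 -0.000 -0.000 -0.006 0.005 G
# 9 joints [0.24, 0.67, -0.53, 1.66, 1.07, 1.68, -0.94] viol -0.32 spd 0.41
-0.065 -0.000 -0.000 -0.000 -0.006 0.005 G
# 10 joints [0.2, 0.7, -0.51, 1.65, 1.09, 1.73, -0.96] viol -0.27 spd 0.4
-0.065 -0.000 -0.000 -0.000 -0.006 0.005 G
# 11 joints [0.16, 0.73, -0.49, 1.64, 1.12, 1.78, -0.99] viol -0.22 spd 0.39
-0.065 -0.000 -0.000 -0.000 -0.006 0.005 G
```

```bash
cat > arc.py <<'E'
from lidroute import *
H=C0+HX*CX+HZ*ZW; AX=np.cross(-CX,ZW)
def rowfor(dth):
    s,p,q=pose(); Rr=R.from_rotvec(AX*dth); p2=H+Rr.apply(p-H); q2=Rr*q
    print("row",(q.inv()*q2).as_rotvec().round(4),q.inv().apply(p2-p).round(5))
    # gripper-implied lid angle from tool direction
    d=q.apply([0,1,0]); a=np.arctan2(-d[2],d@CX); print("tool pitch below CX",a.round(4),"F",s["force"].round(1),"tau",s["torque"].round(2),"case p",[((p-C0)@v).round(4) for v in (CX,CY,ZW)])
E
python3 -c "
from arc import *
rowfor(-.065)"
```

```text
row [-0.065  -0.     -0.0001] [-1.00e-05 -5.66e-03  5.23e-03]
tool pitch below CX 1.2313 F [-2.9  1.8 -6.6] tau [ 0.98  0.35 -0.14] case p [np.float64(0.1457), np.float64(0.1039), np.float64(0.211)]
```

```bash
python3 -m creep '-0.033 0 0 0 -0.0028 0.0026 0;-0.065 0 0 0 -0.0057 0.0052 0;-0.065 0 0 0 -0.0057 0.0052 0;0 0 0 0 0 0 0'
python3 - <<'E'
from arc import *
rowfor(-.065)
im,d=grab_frame("scene"); save("s16.png",im[100:320,160:420].repeat(2,0).repeat(2,1))
E
```

```text
time: 22.18
position: [0.5463, -0.2442, 0.2192]
tool_rot: [0.851, -0.131, 0.077, -0.502]
force: [-6.6, 1.0, -8.2]
finger_gap: 0.022
row [-0.065 -0.     0.   ] [ 0.      -0.0056   0.00526]
tool pitch below CX 1.0658 F [-6.6  1.  -8.2] tau [ 1.39  0.65 -0.6 ] case p [np.float64(0.1269), np.float64(0.1038), np.float64(0.2192)]
```

View pics/s16.png

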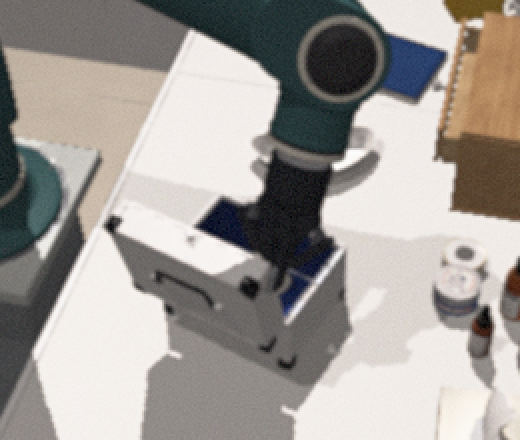

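The lid is following with about 10 N, so I'll carry on.

```bash
python3 -m creep '-0.065 0 0 0 -0.0056 0.0053 0;-0.065 0 0 0 -0.0056 0.0053 0;-0.065 0 0 0 -0.0056 0.0053 0;-0.065 0 0 0 -0.0056 0.0053 0;0 0 0 0 0 0 0'|sed -n '2p;4p'
python3 -c "
from arc import *
rowfor(-.065)"
```

```text
position: [0.5552, -0.2157, 0.2253]
force: [-8.4, -0.5, -8.0]
row [-0.065  0.    -0.   ] [-0.      -0.00558  0.00523]
tool pitch below CX 0.8061 F [-8.4 -0.5 -8. ] tau [ 1.66  0.7  -1.17] case p [np.float64(0.097), np.float64(0.1038), np.float64(0.2253)]
```

```bash
python3 -m creep '-0.065 0 0 -0.0003 -0.0055 0.0053 0;-0.065 0 0 -0.0003 -0.0055 0.0053 0;-0.065 0 0 0 -0.0055 0.0053 0;-0.065 0 0 0 -0.0055 0.0053 0;0 0 0 0 0 0 0'|sed -n '2p;4p'
cat > lidang.py <<'E'
from arc import *
def lidang(n,c=None,fn=None):
    c=c or cam(n); im,d=grab_frame(n); 
    if fn: save(fn,im)
    P=cloud(n,d,c)-C0; L=np.stack([P@CX,P@CY,P[...,2]],-1)
    x,y,h=L[...,0],L[...,1],L[...,2]; ok=(d>.05)
    np.savez("/tmp/lid_%s.npz"%n,L=L,ok=ok,im=im)
    return L,ok,im
def planefit(q,n0,tol=.004):
    m=np.ones(len(q),bool)
    for _ in range(8):
        c=q[m].mean(0); _,_,v=np.linalg.svd(q[m]-c,full_matrices=False); nn=v[2]; r_=(q-c)@nn; m=abs(r_)<tol
    return c,nn,m.sum()
E
python3 - <<'E'
from lidang import *
rowfor(-.05)
for n in ("top","scene"):
    L,ok,im=lidang(n)
    x,y,h=L[...,0],L[...,1],L[...,2]
    save("l17%s.png"%n,cv2.resize(im[130:400,160:480],None,fx=2,fy=2))
    k=L[ok&(abs(y)<.12)&(x>-.06)&(x<.2)&(h>.13)&(h<.34)]; print(n,len(k))
    # outer top surface: expected at th: offset 46 from rim plane. candidates: points within 6mm of plane for th grid
    best=[]
    for th in np.arange(.9,1.9,.01):
        e=np.array([-np.cos(th),np.sin(th)]); nn=np.array([np.sin(th),np.cos(th)])
        r_=(k[:,[0,2]]-[HX,HZ]); a=r_@e; b=r_@nn
        best.append((th,(abs(b-.046)<.0025).sum(),((abs(b-.043)<.0025)).sum(),(abs(a-.163)<.0025).sum()))
    best=np.array(best)
    for c in (1,2,3): i=np.argsort(-best[:,c])[:4]; print(" col",c,[(best[t,0].round(2),int(best[t,c])) for t in i])
E
```

```text
position: [0.5642, -0.187, 0.2235]
force: [-6.0, -3.3, -7.0]
row [-0.05 -0.   -0.  ] [-0.      -0.00431  0.00397]
tool pitch below CX 0.5475 F [-6.  -3.3 -7. ] tau [ 1.67  0.05 -0.84] case p [np.float64(0.0668), np.float64(0.1037), np.float64(0.2235)]
top 6060
 col 1 [(np.float64(1.26), 1600), (np.float64(1.27), 1572), (np.float64(1.28), 1475), (np.float64(1.29), 1155)]
 col 2 [(np.float64(1.29), 1094), (np.float64(1.3), 1081), (np.float64(1.31), 894), (np.float64(1.28), 880)]
 col 3 [(np.float64(1.29), 2430), (np.float64(1.28), 2420), (np.float64(1.3), 2404), (np.float64(1.27), 2384)]
scene 6009
 col 1 [(np.float64(1.3), 2319), (np.float64(1.29), 2282), (np.float64(1.31), 2026), (np.float64(1.28), 1922)]
 col 2 [(np.float64(1.32), 1783), (np.float64(1.31), 1685), (np.float64(1.33), 1603), (np.float64(1.34), 1372)]
 col 3 [(np.float64(1.29), 826), (np.float64(1.3), 822), (np.float64(1.28), 821), (np.float64(1.31), 820)]
```

View pics/l17top.png

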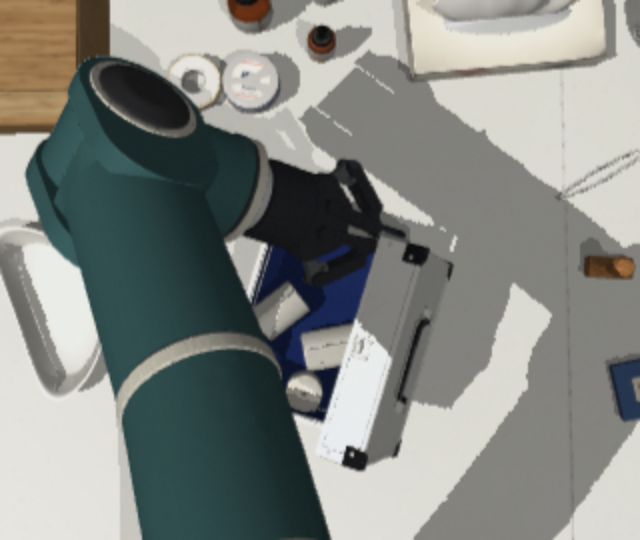

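View pics/l17scene.png

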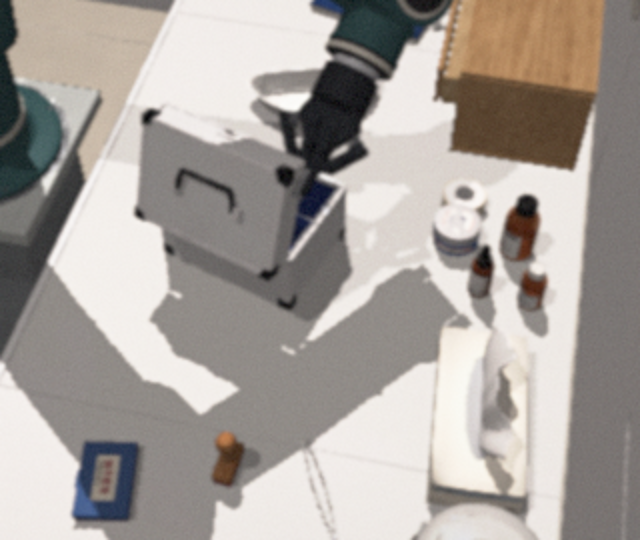

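```bash
cat > ang.py <<'E'
from lidang import *
def angs(n,L,ok,th0):
    x,y,h=L[...,0],L[...,1],L[...,2]; k=L[ok&(y>-.09)&(y<.05)&(x>-.06)&(x<.25)&(h>.12)&(h<.34)]
    e=np.array([-np.cos(th0),np.sin(th0)]); nn=np.array([np.sin(th0),np.cos(th0)]); r_=k[:,[0,2]]-[HX,HZ]; a=r_@e;b=r_@nn
    for nm,m in (("top face",(abs(b-.046)<.008)&(a>.02)&(a<.15)),("end wall",(abs(a-.163)<.008)&(b>.004)&(b<.042))):
        q=k[m]
        if len(q)<80: print(n,nm,len(q)); continue
        c,v,cnt=planefit(q,None,.003)
        if nm=="top face":
            v=v*np.sign(v[0]); th=np.arctan2(v[0],v[2])
            off=(c[0]-HX)*np.sin(th)+(c[2]-HZ)*np.cos(th)
        else:
            v=v*np.sign(v[2]); th=np.arctan2(v[2],-v[0]); off=-(c[0]-HX)*np.cos(th)+(c[2]-HZ)*np.sin(th)
        print(n,nm,cnt,"theta",th.round(4),"normal",v.round(3),"offset",off.round(4))
E
python3 - <<'E'
from ang import *
for n,f in (("top","/tmp/t12.npz"),("scene","/tmp/s12.npz")):
    z=np.load(f); P=cloud(n,z["d"])-C0; angs(n+" start(1.95)",np.stack([P@CX,P@CY,P[...,2]],-1),z["d"]>.05,1.95)
for n in ("top","scene"):
    z=np.load("/tmp/lid_%s.npz"%n); angs(n+" now",z["L"],z["ok"],1.27)
E
```

```text
top start(1.95) top face 1147 theta 1.9548 normal [ 0.927  0.012 -0.375] offset 0.041
top start(1.95) end wall 1209 theta 1.9657 normal [ 0.385 -0.001  0.923] offset 0.164
scene start(1.95) top face 285 theta 1.9523 normal [ 0.928  0.    -0.372] offset 0.0495
scene start(1.95) end wall 613 theta 1.9737 normal [0.392 0.001 0.92 ] offset 0.1654
top now top face 692 theta 1.2587 normal [0.952 0.002 0.307] offset 0.0477
top now end wall 1411 theta 1.2635 normal [-0.302 -0.001  0.953] offset 0.162
scene now top face 1547 theta 1.2616 normal [0.953 0.004 0.304] offset 0.0498
scene now end wall 400 theta 1.2685 normal [-0.298 -0.001  0.955] offset 0.1621
```

```bash
python3 -m creep '-0.042 0 0 0 -0.0036 0.0033 0;-0.042 0 0 0 -0.0036 0.0033 0;0 0 0 0 0 0 0;0 0 0 0 0 0 0'|sed -n '2p;4p'
python3 - <<'E'
from ang import *
rowfor(-.01)
for n in ("top","scene"):
    L,ok,im=lidang(n); angs(n,L,ok,1.18)
E
```

```text
position: [0.5666, -0.1792, 0.2217]
force: [-6.0, 0.1, -11.8]
row [-0.01  0.   -0.  ] [-0.      -0.00088  0.00077]
tool pitch below CX 0.4671 F [ -6.    0.1 -11.8] tau [ 3.17 -0.48 -0.94] case p [np.float64(0.0587), np.float64(0.1037), np.float64(0.2217)]
top top face 1053 theta 1.1864 normal [0.927 0.002 0.375] offset 0.0476
top end wall 1376 theta 1.2048 normal [-0.358 -0.003  0.934] offset 0.162
scene top face 1587 theta 1.1822 normal [ 0.925 -0.     0.379] offset 0.0498
scene end wall 337 theta 1.1991 normal [-0.363 -0.002  0.932] offset 0.162
```

```bash
python3 -m creep '-0.008 0 0 0 -0.0001 0.0011 0;0 0 0 0 0 0 0;0 0 0 0 0 0 0'|sed -n '2p;4p'
python3 - <<'E'
from ang import *
rowfor(-.01)
for n in ("top","scene"):
    L,ok,im=lidang(n); angs(n,L,ok,1.18); save("l18%s.png"%n,cv2.resize(im[130:400,160:480],None,fx=2,fy=2))
im,d=grab_frame("wrist"); save("w18.png",im)
s=observe();print(s["time"],s["finger_gap"])
E
```

```text
position: [0.5669, -0.1784, 0.2215]
force: [-7.6, 1.6, -4.9]
row [-0.01  0.   -0.  ] [-0.      -0.00088  0.00077]
tool pitch below CX 0.459 F [-7.6  1.6 -4.9] tau [ 2.4  -0.03 -1.32] case p [np.float64(0.0579), np.float64(0.1037), np.float64(0.2215)]
top top face 1078 theta 1.1793 normal [0.924 0.001 0.382] offset 0.0476
top end wall 1380 theta 1.2001 normal [-0.362 -0.004  0.932] offset 0.162
scene top face 1599 theta 1.1776 normal [0.924 0.004 0.383] offset 0.0496
scene end wall 350 theta 1.1869 normal [-0.375 -0.     0.927] offset 0.1618
24.7 0.01967817174299328
```

View pics/w18.png

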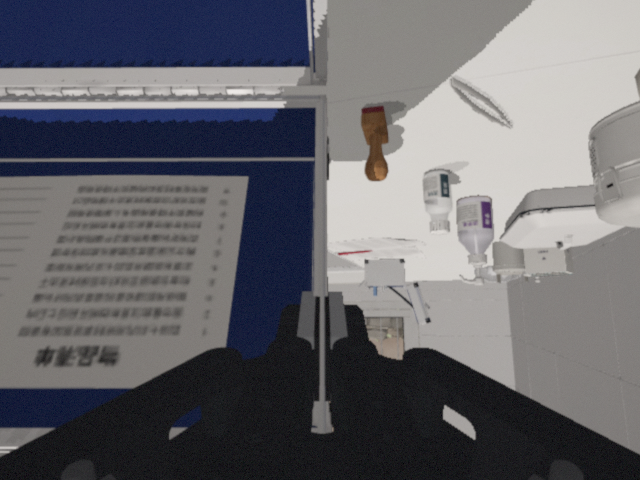

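View pics/l18top.png

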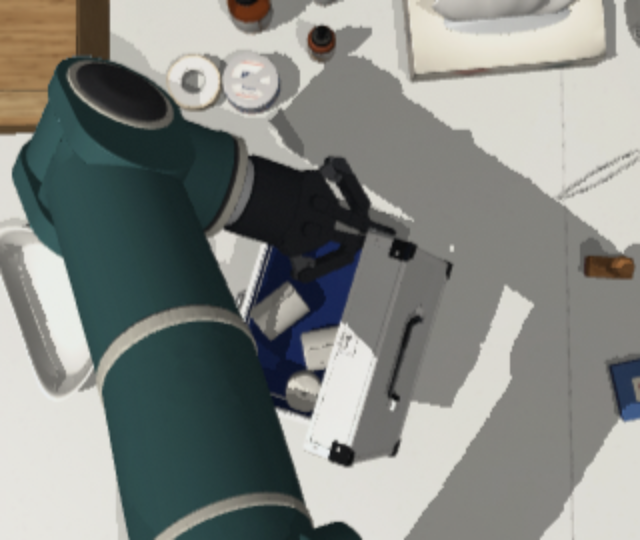

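```bash
python3 -c "
from h import *
s=observe();print(s['time'],s['force'].round(1),abs(s['qd']).max());print(r.finish_job());s=observe();print(s['time'],s['finger_gap'],s['position'])"
```

```text
24.7 [-7.3  3.1 -4.7] 0.0014852493087475387
the job is handed in; nothing more can be done
None
the job is handed in; nothing more can be done
```

The job is done and handed in at 24.7 s of the 67 s allowed. The arm is still gripping the lid at its balance point.

- **Rolls and dish:** I lifted the dish by its straight wall and tipped all three gauze rolls into the case. It now stands empty and upright on the bench, clear of the case and turned about 20° from its first position. The pictures show all three rolls in the case. While setting the dish down I pressed it to about 24 N, then eased off before letting go.
- **Lid:** I gripped the far side wall with 60 N and brought the lid forward along its hinge arc. The last wrist picture shows the wall between the pads.
- **Lid angle:** The target was 1.175.

| Check | Angle (rad) |
|---|---|
| Gripper pose | 1.178 |
| Camera, flat top (two views, corrected for the offset seen at the known 1.95 start) | 1.174 and 1.176 |
| Camera, end wall (two views, same correction) | 1.184 and 1.163 |

- **Disagreements:** The end-wall readings are the noisiest and differ by about 0.02 rad. About 9 N of force remained on the wrist at the end. My first estimate of the case position was 10 mm off because it included the latch. I corrected it before gripping the lid.
- **Other things on the bench:** The pot, tape and stamp look untouched in the pictures; I did not measure them again.

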